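Tip a turned wooden post upright against the bench stop and wedge its foot

TASK

Stand the lying wooden post up on its dark-banded foot: slide it along the bench into the shoe until its foot butts against the green stop, then tip it upright there by raising its other end, keeping the foot down low at the bench against the stop all the way, and let go once it stands on its own. Then push the orange wedge, thin end first and lying flat, straight into the open front of the shoe until it is snug against the standing post's foot. Leave everything else on the bench where it is.

Things in the scene. Friction and masses are not known exactly. Their poses are not given: they have to be found in the camera images.
- stop: Shoe fixed to the bench: green stop block 130 mm wide, 72 high, 30 thick, with two low dark cheeks before it. Origin on the bench, under the middle of the stop's front face (plane x = 0); x points level out of the shoe's open front, z up. Cheeks: x = 0 to 74 mm, 18 mm high, 14 mm thick, leaving a channel 72 mm wide (y = -36 to 36 mm), open in front and above.
- column: The post, at first lying with its foot roughly towards the shoe: straight cylinder 52 mm thick, 160 mm long, plus a pale tenon 24 mm thick, 20 mm long at the head; about 0.25 kg, can roll. Flat foot with dark band at the -x end. Origin on the axis, 90 mm from the foot, 70 mm from the tenon's shoulder; x runs along the axis from foot to head (level when lying, up when standing).
- column_foot (a point): Centre of the post's flat foot face (26 mm above the bench while lying, at bench height when standing).
- wedge: Loose orange wooden wedge lying flat: 90 mm long, 40 mm wide, 4 mm thick at the thin end rising evenly to 40 mm at the thick end; about 70 g. Origin at the middle of its underside; x points from the thin end to the thick end, z up.
- wedge_tip (a point): Middle of the lower edge of the wedge's thin end, on its underside (45 mm from the wedge's origin).
- glue: Bystander: white glue bottle with an orange cap, 60 mm across, 150 mm high, standing. Origin under its centre.
- tin: Bystander: steel tin, 72 mm across, 80 mm high, standing. Origin under its centre.
- dowel_pot: Bystander: blue pot 72 mm across and 85 mm high with three dowels in it reaching 121 mm high. Origin under its centre.
- sanding_block: Bystander: cork sanding block 110 x 65 mm with a wooden grip, 44 mm high. Origin under its centre, x along its length.
- mallet: Bystander: wooden mallet lying flat, 225 mm long along x, head (at +x) 60 x 100 mm and 50 mm high. Origin on the bench 50 mm behind the head's near face along the handle.
- plane: Bystander: hand plane standing on its sole, 180 mm long along x, 60 mm wide, up to 80 mm high, about 0.9 kg. Origin under its middle.
- square: Bystander: try square lying flat, about 160 mm long, 110 mm wide, 18 mm high. Origin under its middle.
Mind the look-alikes: they are no part of the job. Several things have the shape of the wedge; the one meant has the colours described above.

How it is judged:
By the outcome, as a careful person would: the job done as asked, in the order asked, and still so for the second after the job is handed in, with the robot touching nothing.
It also fails if it takes over 69 s, if anything falls off the work surface, if the arm or the gripper's body presses on something with over 40 N, if the wrist force passes 120 N, or if a joint passes its speed limit or range.

ROBOT

A 6-joint arm with a two-finger parallel gripper is mounted at the origin on the work surface. World frame = base frame: x ahead of the robot, y to its left, z up, the work surface at z = 0. Lengths are in m, angles in degrees, forces in N, time in s.
With the tool pointing down it reaches from about 0.375 to 0.9 m from the base axis. Payload 3.1 kg.
Tool frame: the origin (TCP) lies at the very end of the fingers, on their centre line; the grasp point (between the pads) lies 19 mm behind it (bot.hold_point_z is the z of the grasp point in the tool frame, in m); z points along the fingers, y is the direction in which the jaws open and shut (so a half turn about z gives the same grasp; the last joint's range is limited). The gripper opens to 87 mm and grips with 3 to 60 N. Pads are 19 mm wide; open, the fingers measure 117 mm over their backs; the gripper's body (75 mm by 190 mm) begins 51 mm behind the grasp point.
Start: joints at [54.975, 30.224, 82.088, -0, 67.689, -10.227], TCP at [0.262, 0.567, 0.223] pointing down, gripper open.
Joint ranges: [-176.69, 176.69], [-43.24, 126.21], [12.49, 139.97], [-82, 262], [0, 151.66], [-163.58, 163.58]. Speed limits (degrees/s): [159.86, 159.86, 180, 180, 180, 180].

INTERFACE

Orientations are given as a 3x3 rotation matrix whose columns are the frame's x, y, z axes.
In Python, from rig import bot gives the robot as it stands.
- The arm moves only by the tool servo_tool, never from a script. Its argument "increments" is a list of rows, each a list of 3 entries, a list of its own where there are three numbers: the closure, from 0 (fully open) to 1 (shut), then the shift along the tool's x, y, z in mm, then the turn about the tool's z in degrees. In form: [[claw, [x, y, z], turn], ...]. A call has 1 to 5 rows; each row shifts and turns the commanded pose from where the row before left it, along the tool's axes as they then stand; what a row does not reach is not made up. A row lasts 1/8 s, in which the tool goes at most 62.5 mm and 10.7 degrees, less where a joint would pass 70% of its speed; a pose out of reach is approached as far as the arm can. A call with a gripper value outside its range is refused whole. The fingers move at their own pace and stop on an object; the grip force is fixed at half the most. Time passes only in rows, so rows that do not move let the fingers close. It gives the time, the measured TCP pose, the force and the opening at its end, in the units of the state.
- bot.read_state(): the state, without advancing time (a new reading comes with each control period).
- bot.capture(name): name is "scene" or "side" or "wrist"; returns (picture, depth): 400x640x3 uint8, blue, green, red; 400x640 float32, m along the optical axis (not along the pixel's ray), 0 where there is no reading.
- bot.camera_info(name): a dict with "K" (3x3 intrinsics, pixels), "R" (3x3) and "t" (3): a world point X has camera coordinates R X + t; the wrist camera has in their place "mount" (4x4, takes a point from camera to tool coordinates, whose origin is the TCP and whose axes are the flange's). Camera axes: x right, y down, z forward; pixel columns grow to the right and rows downward; lengths in m; the calibration is good to about 2 mm. A picture is of the moment at which its call begins: read the wrist's pose just before it. camera_info takes no time and is no camera call.
- bot.hand_in(): hands the job in, once; it reports no verdict.
Trained networks look in the newest picture that a camera, given by its name, has taken for a name from the list of things; names that differ only in an ending like _2 or _b are one class to them, and where a whole thing is asked for, a point or a joint stands for the part that bears it (a point fixed in the world has none). Each returns a list of dicts, best first, with "p" (0 to 1); they miss things now and then, are a little off and sometimes report something else, mostly with a low value. They report only what shows in the picture. A call takes as long as a camera call. They do not tell look-alikes from the thing itself.
- bot.find_in(camera, thing): "bbox" ([left, top, right, bottom] in pixels, round what is visible of it).
- bot.trace(camera, thing): "region" (400x640 bool, what is visible of it) and "bbox" ([left, top, right, bottom] in pixels, round what is visible of it).
The state is a dict: "time_s": time; "joint_positions": joint angles; "qvel": joint speeds; "tau": joint torques, N m; "position": TCP position; "tcp_rot": TCP orientation; "force": force on the tool from outside, world axes, zero at the start; "moment": the same for the moment, N m; "opening": opening from 0.0 (shut) to 1.0 (fully open).
Only numpy, scipy, OpenCV 4.12 (cv2) and the standard library are available. Lean on these libraries where they do the work, as an engineer would, in place of code of your own. Each camera call takes 0.05 s, during which the arm holds its last target.

## Working session

There is one attempt and no reset: what is moved stays moved. The work goes in short steps, Python scripts to look and compute and a tool call to move; the robot and the scene stay as the last step left them, time stands still between calls to the robot, and variables do not carry over. Pictures are saved under pics/ and viewed, and the job is handed in when it is done.

Besides the shell and the picture viewer there is one more tool, called after "Emit:" by a JSON object that holds its "api" and its "payload", one argument or row to a line. servo_tool: Moves the arm, as the interface text tells. Its arguments: {"type":"object","properties":{"increments":{"type":"array","items":{"type":"array"}}},"required":["increments"]}

```bash
ls; mkdir -p pics
python3 - <<'E'
from rig import bot
import cv2
s=bot.read_state();print(s)
for n in("scene","side","wrist"):
    p,d=bot.capture(n);cv2.imwrite(f"pics/{n}0.png",p)
    print(n,bot.camera_info(n))
E
```

```text
pics
{'time_s': 0.0, 'joint_positions': array([ 5.49768747e+01,  3.02776098e+01,  8.21545791e+01, -1.74297459e-03,
        6.76878606e+01, -1.02294777e+01]), 'qvel': array([0.03655505, 0.02838291, 0.01327174, 0.06698146, 0.07315126,
       0.03943102]), 'tau': array([ 2.01700765e-03, -4.40038991e+01, -1.76599270e+01,  6.34443923e-02,
        5.81768516e-02, -1.54191043e-04]), 'position': array([0.26168388, 0.5667986 , 0.22159619]), 'tcp_rot': array([[-9.07828630e-01,  4.19339704e-01, -1.17943579e-03],
       [ 4.19341221e-01,  9.07827043e-01, -1.73200036e-03],
       [ 3.44427187e-04, -2.06694556e-03, -9.99997805e-01]]), 'force': array([-0.96181028,  0.45563616,  0.07726154]), 'moment': array([-0.02649993,  0.003856  ,  0.05393072]), 'opening': 1.0049573252016601}
scene {'K': array([[433.99272967,   0.        , 323.86681166],
       [  0.        , 433.99272967, 201.16296047],
       [  0.        ,   0.        ,   1.        ]]), 'R': array([[-0.01904627,  0.99975357, -0.01140344],
       [ 0.78618628,  0.00792924, -0.61793871],
       [-0.61769602, -0.02073465, -0.78614357]]), 't': ar
[... 233 characters left out ...]
743, -0.38459988,  0.00921053],
       [-0.21174943, -0.52789463, -0.82248978],
       [ 0.32119166,  0.75723852, -0.56870531]]), 't': array([-0.54345762,  0.12086403,  1.24578983])}
wrist {'K': array([[346.73077578,   0.        , 320.87251531],
       [  0.        , 346.73077578, 195.72760791],
       [  0.        ,   0.        ,   1.        ]]), 'mount': array([[ 1.09770877e-03, -9.59701104e-01, -2.81020616e-01,
         7.67376274e-02],
       [ 9.99999272e-01,  9.12483592e-04,  7.89965031e-04,
         2.36529876e-04],
       [-5.01703611e-04, -2.81021278e-01,  9.59701406e-01,
        -1.61793791e-01],
       [ 0.00000000e+00,  0.00000000e+00,  0.00000000e+00,
         1.00000000e+00]])}
```

View pics/scene0.png

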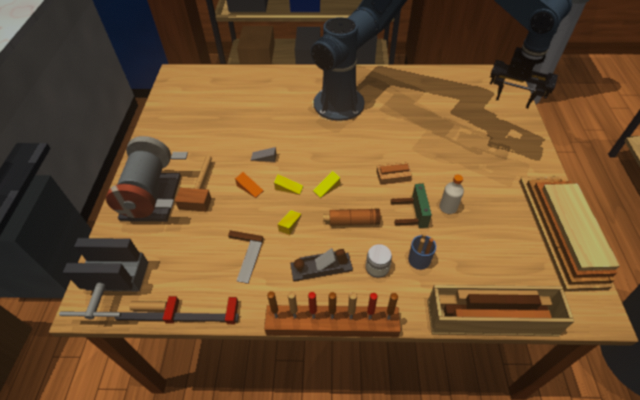

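View pics/side0.png

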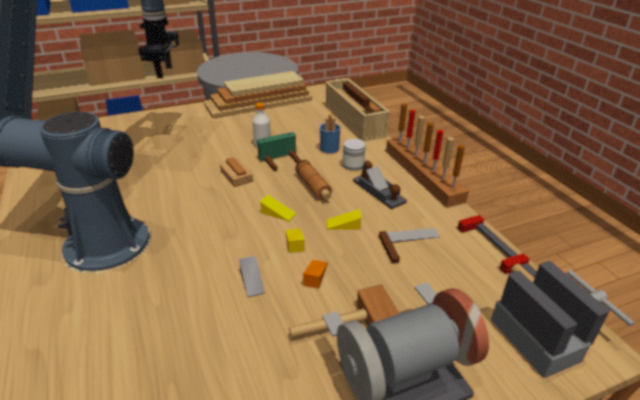

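View pics/wrist0.png

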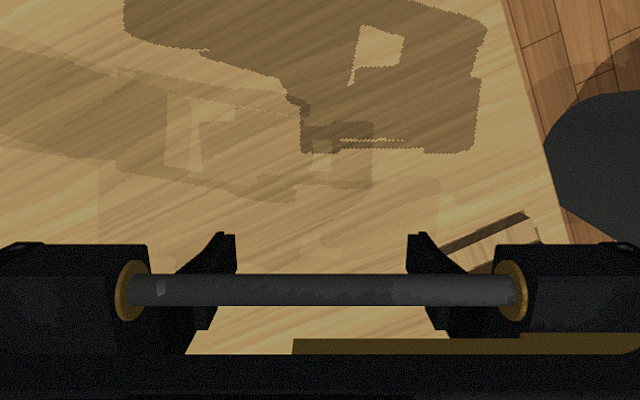

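```bash
cat > h.py <<'E'
from rig import bot
import numpy as np, cv2
def w2p(n,X):
    c=bot.camera_info(n);X=np.atleast_2d(X)@c["R"].T+c["t"];u=X@c["K"].T;return u[:,:2]/u[:,2:]
def cloud(n,d,mask=None):
    c=bot.camera_info(n);v,u=np.nonzero((d>0)&(mask if mask is not None else d>0));z=d[v,u]
    P=np.c_[(u-c["K"][0,2])/c["K"][0,0]*z,(v-c["K"][1,2])/c["K"][1,1]*z,z]
    if n=="wrist":
        raise SystemExit
    return (P-c["t"])@c["R"],u,v
def onplane(n,uv,h):
    c=bot.camera_info(n);r=np.c_[np.atleast_2d(uv),np.ones(len(np.atleast_2d(uv)))]@np.linalg.inv(c["K"]).T@c["R"]
    o=-c["R"].T@c["t"];return o+r*((h-o[2])/r[:,2])[:,None]
E
python3 - <<'E'
from h import *
np.set_printoptions(precision=4,suppress=True)
for n in("scene","side"):
    p,d=bot.capture(n);np.save(f"{n}.npy",d);cv2.imwrite(f"pics/{n}1.png",p)
    x=p[100:280,170:480] if n=="scene" else p[100:300,220:480]
    cv2.imwrite(f"pics/{n}1c.png",cv2.resize(x,None,fx=2.5,fy=2.5,interpolation=cv2.INTER_CUBIC))
    for th in("stop","column","wedge","glue","tin","dowel_pot","sanding_block","plane","square"):
        for r in bot.trace(n,th):
            if r["p"]<.3: continue
            m=r["region"];P,_,_=cloud(n,d,m)
            col=p[m].mean(0)
            top=P[P[:,2]>np.percentile(P[:,2],70)]
            print(n,th,round(r["p"],2),np.round(r["bbox"]),"col",col.round(),"med",np.median(P,0),"zmax",np.percentile(P[:,2],97),"mm",P.min(0)[:2],P.max(0)[:2])
print(bot.read_state()["time_s"])
E
```

```text
scene stop 0.75 [388. 182. 428. 230.] col [40. 66. 70.] med [0.5739 0.2501 0.0348] zmax 0.07283463393537237 mm [0.4233 0.1707] [0.6227 0.2971]
scene column 0.61 [320. 208. 378. 227.] col [ 35.  74. 124.] med [0.6081 0.0435 0.0423] zmax 0.05193037094657051 mm [ 0.5339 -0.051 ] [0.6278 0.1272]
scene wedge 0.81 [276. 176. 301. 196.] col [  6. 153. 168.] med [ 0.4614 -0.18    0.0178] zmax 0.03662618784299546 mm [ 0.426  -0.2211] [ 0.4847 -0.1298]
scene wedge 0.75 [233. 175. 262. 198.] col [ 17.  90. 175.] med [ 0.4599 -0.313   0.018 ] zmax 0.03657472937589573 mm [ 0.42   -0.3633] [ 0.5003 -0.2666]
scene wedge 0.73 [376. 164. 410. 188.] col [ 44.  87. 135.] med [0.4123 0.1861 0.0284] zmax 0.04447991819101135 mm [0.3645 0.1329] [0.4383 0.246 ]
scene wedge 0.63 [314. 172. 339. 198.] col [  5. 167. 170.] med [ 0.4549 -0.0375  0.0179] zmax 0.035763337379631215 mm [ 0.414  -0.0852] [0.4938 0.0007]
scene wedge 0.55 [249. 150. 276. 164.] col [ 74.  88. 102.] med [ 0.3216 -0.2667  0.0156] zmax 0.036914231166572095 mm [ 0.2651 -0.3223] [ 0.338 -0.231]
scene wedge 0.53 [278. 208. 301. 233.] col [ 1
[... 3318 characters left out ...]
2 0.1635 0.0296] zmax 0.04583398759875065 mm [0.3502 0.1286] [0.4302 0.2474]
side sanding_block 0.47 [300. 259. 331. 290.] col [ 14.  92. 169.] med [ 0.4409 -0.3309  0.0202] zmax 0.039255975995880245 mm [ 0.4101 -0.3556] [ 0.4945 -0.2523]
side sanding_block 0.35 [296. 162. 334. 204.] col [ 44.  84. 129.] med [0.5813 0.0182 0.0424] zmax 0.05351984521172762 mm [ 0.5604 -0.0535] [0.6431 0.1975]
side plane 0.6 [350. 162. 406. 208.] col [72. 79. 89.] med [ 0.7522 -0.0584  0.0268] zmax 0.0700823240406674 mm [ 0.7129 -0.1474] [0.826  0.0813]
side square 0.73 [378. 225. 439. 267.] col [ 94. 109. 128.] med [ 0.6943 -0.2787  0.0099] zmax 0.020812992412288435 mm [ 0.6392 -0.3489] [ 0.8127 -0.242 ]
1.15
```

View pics/scene1c.png

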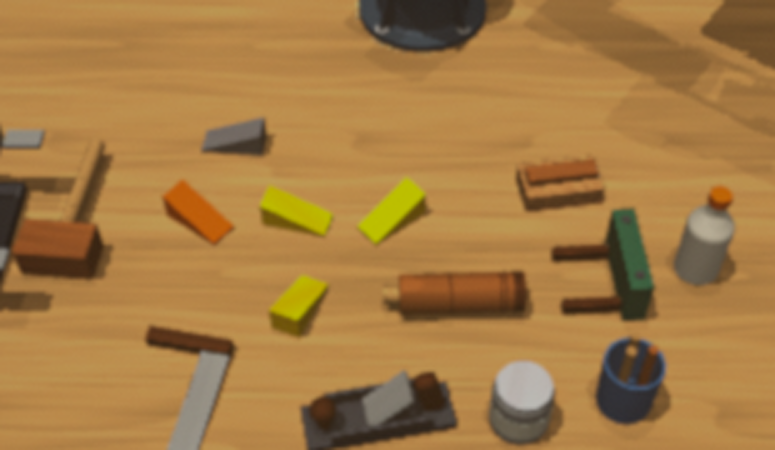

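View pics/side1c.png

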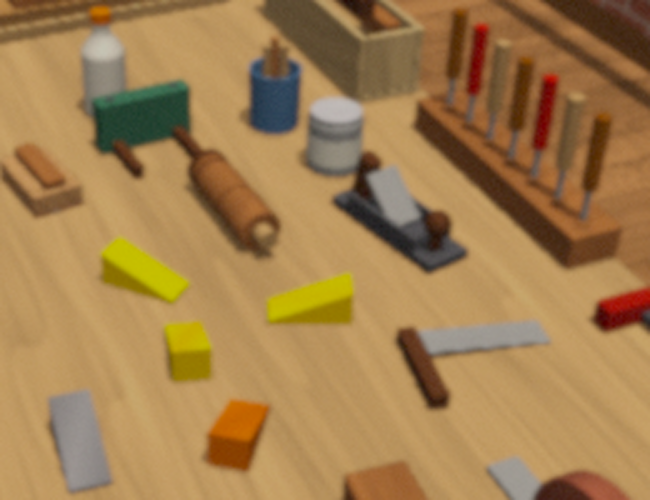

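```bash
cat > fit.py <<'E'
from h import *
from scipy.optimize import least_squares
np.set_printoptions(precision=4,suppress=True)
def pts(lo,hi,cond,names=("scene","side")):
    out=[]
    for n in names:
        p,d=bot.capture(n)
        P,u,v=cloud(n,d);hsv=cv2.cvtColor(p,cv2.COLOR_BGR2HSV)[v,u]
        k=(P>lo).all(1)&(P<hi).all(1)&cond(hsv,P)
        out.append(P[k])
    return out
E
python3 - <<'E'
from fit import *
# stop
S=pts([.42,.1,.0],[.72,.33,.09],lambda h,P:(h[:,0]>40)&(h[:,0]<95)&(h[:,1]>90))
for n,P in zip("cs",S):
    top=P[P[:,2]>.066]; top=top[top[:,2]<.078]
    r=cv2.minAreaRect((top[:,:2]*1000).astype(np.float32)); print("stop top",n,len(top),r, top[:,2].mean())
    # front face
    f=P[(P[:,2]>.02)&(P[:,2]<.062)]
    if len(f)>20:
        c=np.median(f[:,:2],0);vx,vy,x0,y0=cv2.fitLine((f[:,:2]*1000).astype(np.float32),cv2.DIST_HUBER,0,.01,.01).ravel()
        print(" face pts",len(f),c,"dir",vx,vy,np.degrees(np.arctan2(vy,vx)),x0,y0)
# column
C=pts([.53,-.1,.006],[.68,.135,.06],lambda h,P:P[:,2]>.006)
for n,P in zip("cs",C):
    # fit cylinder radius .026 axis z=.026
    B=P[P[:,1]>-.04] if 0 else P
    def res(q):
        a=q[1];d=np.array([np.cos(a),np.sin(a)]);nrm=np.array([-d[1],d[0]])
        lat=(B[:,:2]-[.6,.04])@nrm-q[0];s=(B[:,:2]-[.6,.04])@d
        return np.hypot(lat,B[:,2]-.026)-.026
    q=least_squares(res,[0,np.pi/2],loss="soft_l1",f_scale=.002)
    a=q.x[1];d=np.array([np.cos(a),np.sin(a)]);s=(B[:,:2]-[.6,.04])@d
    rr=res(q.x);ok=abs(rr)<.004
    nrm=np.array([-d[1],d[0]])
    print("col",n,len(B),"lat",q.x[0],"ang",np.degrees(a),"rms",np.std(rr[ok]),ok.mean(),"s range",np.percentile(s[ok],[0,1,50,99,100]),"all",s.min(),s.max(),"pt",np.array([.6,.04])+q.x[0]*nrm)
W=pts([.38,-.40,.003],[.53,-.24,.05],lambda h,P:(h[:,0]<16)&(h[:,1]>200))
for n,P in zip("cs",W):
    r=cv2.minAreaRect((P[:,:2]*1000).astype(np.float32));print("wedge",n,len(P),r,P.mean(0))
    A=np.c_[P[:,:2],np.ones(len(P))];
    w=np.ones(len(P))
    for _ in range(20):
        k,*_=np.linalg.lstsq(A*w[:,None],P[:,2]*w,rcond=None);w=1/(1+((A@k-P[:,2])/.001)**2)
    print(" slope",k,np.hypot(*k[:2]),np.degrees(np.arctan2(k[1],k[0])))
print(bot.read_state()["time_s"])
E
```

```text
stop top c 38 ((553.0674438476562, 262.2469482421875), (120.30352783203125, 29.123598098754883), 2.0820350646972656) 0.06936667135916978
stop top s 147 ((545.786376953125, 258.5527648925781), (122.44366455078125, 27.006929397583008), 4.158450603485107) 0.07119407279822748
 face pts 375 [0.5462 0.2514] dir 0.996546 0.08304309 4.7635045 545.5451 251.78477
col c 864 lat 0.006098246057891624 ang 91.82264879684847 rms 0.00199110237295871 0.8055555555555556 s range [-0.0722 -0.0693  0.007   0.085   0.0874] all -0.12679888527398392 0.08736552461702173 pt [0.5939 0.0398]
col s 765 lat 0.008500566912936049 ang 93.68932987463204 rms 0.001643599298267399 0.788235294117647 s range [-0.0728 -0.0708  0.0005  0.0881  0.092 ] all -0.0915096852531654 0.09201370105153811 pt [0.5915 0.0395]
wedge c 307 ((457.5523986816406, -309.0507507324219), (92.48397827148438, 43.3239631652832), 52.20657730102539) [ 0.4574 -0.3127  0.0205]
 slope [-0.1924 -0.3008  0.0146] 0.3570805636792614 -122.60612375099765
wedge s 328 ((453.0894470214844, -309.5276184082031), (93.42364501953125, 37.56257629394531), 53.64906692504883) [ 0.4411 -0.3292  0.0224]
 slope [-0.1516 -0.0423  0.0757] 0.15739709207189562 -164.41504505221724
1.45
```

Emit:
{"api": "servo_tool", "payload": {
  "increments": [
    [0,[0,0,-16],10.4],
    [0,[0,0,-16],10.4],
    [0,[0,0,-16],10.4],
    [0,[0,0,-16],10.4],
    [0,[0,0,-16],10.4]
  ]
}}

```text
time_s: 2.08
position: [0.262, 0.5673, 0.303]
tcp_rot: [[-0.223, 0.975, -0.0], [0.975, 0.223, -0.0], [-0.0, -0.0, -1.0]]
force: [-0.2, 0.2, 0.6]
opening: 1.0
```

Emit:
{"api": "servo_tool", "payload": {
  "increments": [
    [0,[0,0,0],10.4],
    [0,[0,0,0],0]
  ]
}}

```text
time_s: 2.33
position: [0.2621, 0.5673, 0.3027]
tcp_rot: [[-0.051, 0.999, 0.0], [0.999, 0.051, 0.0], [0.0, 0.0, -1.0]]
force: [-0.0, -1.1, 0.4]
opening: 1.001
```

```bash
cat > mv.py <<'E'
import sys,numpy as np
from rig import bot
s=bot.read_state();R=s["tcp_rot"]
np.set_printoptions(precision=2,suppress=True)
print("t",s["time_s"],"pos",s["position"]*1000,"xang",np.degrees(np.arctan2(R[1,0],R[0,0])),"tilt",R[:,2],"F",s["force"],"M",s["moment"],"op",s["opening"],"q",s["joint_positions"])
if len(sys.argv)>3:
    d=np.array([float(a) for a in sys.argv[1:4]])-s["position"]*1000
    print("tool shift",R.T@d)
E
python3 mv.py 575 70 310
```

```text
t 2.325 pos [262.07 567.31 302.72] xang 92.92435200948879 tilt [ 0.  0. -1.] F [-0.05 -1.1   0.43] M [-0.09  0.01  0.03] op 1.0012378836661282 q [54.97 25.87 76.45 -0.   77.67 52.05]
tool shift [-512.63  287.15   -7.31]
```

Emit:
{"api": "servo_tool", "payload": {
  "increments": [
    [0,[-43,24,0],0],
    [0,[-43,24,0],0],
    [0,[-43,24,0],0],
    [0,[-43,24,0],0],
    [0,[-43,24,0],0]
  ]
}}

```text
time_s: 2.95
position: [0.393, 0.3571, 0.3023]
tcp_rot: [[-0.053, 0.999, -0.0], [0.999, 0.053, -0.0], [-0.0, -0.0, -1.0]]
force: [0.7, 0.1, -0.1]
opening: 1.006
```

Emit:
{"api": "servo_tool", "payload": {
  "increments": [
    [0,[-43,24,0],0],
    [0,[-43,24,0],0],
    [0,[-43,24,0],0],
    [0,[-43,24,0],0],
    [0,[-43,24,0],0]
  ]
}}

```text
time_s: 3.58
position: [0.5234, 0.1482, 0.3023]
tcp_rot: [[-0.052, 0.999, -0.0], [0.999, 0.052, 0.0], [0.0, -0.0, -1.0]]
force: [-0.1, -0.5, -1.4]
opening: 1.0
```

Emit:
{"api": "servo_tool", "payload": {
  "increments": [
    [0,[-43,24,0],0],
    [0,[-43,24,0],0],
    [0,[0,0,0],0]
  ]
}}

```text
time_s: 3.95
position: [0.5767, 0.0629, 0.3019]
tcp_rot: [[-0.047, 0.999, 0.0], [0.999, 0.047, -0.001], [-0.001, 0.0, -1.0]]
force: [0.2, 0.8, 0.3]
opening: 0.997
```

```bash
cat >> h.py <<'E'
def wcloud(keep=True):
    s=bot.read_state();p,d=bot.capture("wrist");c=bot.camera_info("wrist");K=c["K"]
    v,u=np.nonzero(d>0);z=d[v,u];P=np.c_[(u-K[0,2])/K[0,0]*z,(v-K[1,2])/K[1,1]*z,z]
    M=c["mount"];P=P@M[:3,:3].T+M[:3,3];P=P@s["tcp_rot"].T+s["position"]
    return p,d,P,u,v
E
python3 mv.py
python3 - <<'E'
from h import *
p,d,P,u,v=wcloud();cv2.imwrite("pics/w1.png",p);np.savez("w1.npz",p=p,P=P,u=u,v=v)
E
```

```text
t 3.95 pos [576.74  62.89 301.91] xang 92.71475680390556 tilt [ 0. -0. -1.] F [0.18 0.8  0.32] M [-0.07  0.07 -0.02] op 0.9965060371567458 q [-4.78 22.05 82.99 -0.05 74.94 -7.49]
```

View pics/w1.png

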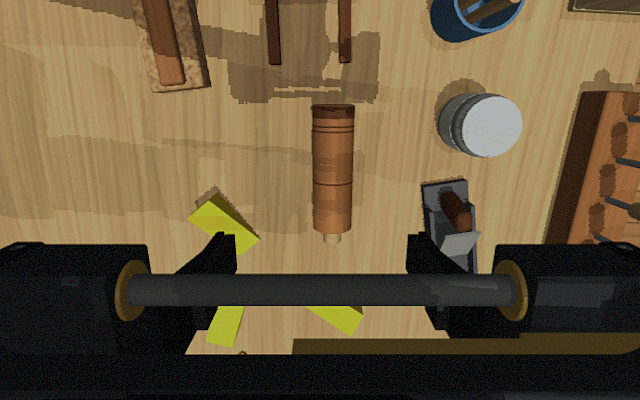

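```bash
cat > wfit.py <<'E'
from fit import *
def col(P,lo=(.54,-.09,.012),hi=(.66,.2,.06)):
    B=P[(P>np.array(lo)).all(1)&(P<np.array(hi)).all(1)]
    c=np.median(B[:,:2],0)
    def res(q):
        d=np.array([np.cos(q[1]),np.sin(q[1])]);n=np.array([-d[1],d[0]])
        return np.hypot((B[:,:2]-c)@n-q[0],B[:,2]-.026-q[2])-.026
    q=least_squares(res,[0,np.pi/2,0],loss="soft_l1",f_scale=.001).x
    d=np.array([np.cos(q[1]),np.sin(q[1])]);n=np.array([-d[1],d[0]]);s=(B[:,:2]-c)@d;ok=abs(res(q))<.003
    p0=c+n*q[0]
    print("col N",len(B),"ok",ok.mean(),"dz",q[2],"ang",np.degrees(q[1]),"foot",p0+d*np.percentile(s[ok],99.7),"shoulder",p0+d*np.percentile(s[ok],.3),"tenontip",p0+d*s.min())
E
python3 - <<'E'
from wfit import *
w=np.load("w1.npz");P=w["P"]
b=P[(abs(P[:,2])<.01)];print("bench z",np.median(b[:,2]))
col(P)
k=(P[:,2]>.013)&(P[:,2]<.022)&(P[:,1]>.15)&(P[:,0]>.47)&(P[:,0]<.64)
Q=P[k]
for lo,hi in((.48,.56),(.56,.64)):
    q=Q[(Q[:,0]>lo)&(Q[:,0]<hi)];print("cheek",len(q),cv2.minAreaRect((q[:,:2]*1000).astype(np.float32)))
    print("ends", np.percentile(q[:,1],[.5,50,99.5]))
E
```

```text
bench z -0.0005135959546194724
col N 5550 ok 0.925045045045045 dz -0.0007380669565549418 ang 93.33255805505033 foot [0.5879 0.1289] shoulder [ 0.5971 -0.0298] tenontip [ 0.5983 -0.0501]
cheek 776 ((512.5482177734375, 207.38758850097656), (14.42871379852295, 68.50711059570312), 4.218926906585693)
ends [0.1732 0.2083 0.2412]
cheek 743 ((598.1691284179688, 212.5585174560547), (13.320796966552734, 65.95946502685547), 3.929781913757324)
ends [0.1796 0.2131 0.2454]
```

Emit:
{"api": "servo_tool", "payload": {
  "increments": [
    [0,[40,0,0],0],
    [0,[40,0,0],0],
    [0,[0,0,0],0]
  ]
}}

```text
time_s: 4.38
position: [0.5694, 0.1495, 0.3024]
tcp_rot: [[-0.056, 0.998, -0.001], [0.998, 0.056, 0.001], [0.001, -0.001, -1.0]]
force: [0.3, -0.7, -0.3]
opening: 1.002
```

```bash
python3 mv.py
python3 - <<'E'
from h import *
p,d,P,u,v=wcloud();cv2.imwrite("pics/w2.png",p);np.savez("w2.npz",p=p,P=P,u=u,v=v)
from wfit import *
b=P[(abs(P[:,2])<.01)];print("bench z",np.median(b[:,2]))
col(P)
k=(P[:,2]>.013)&(P[:,2]<.022)&(P[:,1]>.15)&(P[:,0]>.47)&(P[:,0]<.64)
Q=P[k]
for lo,hi in((.48,.56),(.56,.64)):
    q=Q[(Q[:,0]>lo)&(Q[:,0]<hi)];print("cheek",len(q),cv2.minAreaRect((q[:,:2]*1000).astype(np.float32)))
    print("ends", np.percentile(q[:,1],[.5,50,99.5]))
q=P[(P[:,2]>.067)&(P[:,2]<.077)&(P[:,1]>.2)&(P[:,1]<.3)&(P[:,0]>.45)&(P[:,0]<.66)]
print("top",len(q),cv2.minAreaRect((q[:,:2]*1000).astype(np.float32)))
q=P[(P[:,2]>.025)&(P[:,2]<.06)&(P[:,1]>.21)&(P[:,1]<.28)&(P[:,0]>.45)&(P[:,0]<.66)]
print("face",len(q),cv2.fitLine((q[:,:2]*1000).astype(np.float32),cv2.DIST_HUBER,0,.01,.01).ravel() if len(q) else 0)
E
```

```text
t 4.375 pos [569.37 149.53 302.36] xang 93.20216441572984 tilt [-0.  0. -1.] F [ 0.25 -0.72 -0.29] M [-0.11  0.03  0.02] op 1.0023630539240944 q [ 3.82 22.79 81.7   0.06 75.58  0.6 ]
bench z -0.0004963597878148152
col N 4089 ok 0.9131817070188311 dz -0.0006440901609819736 ang 93.66128184883115 foot [0.5838 0.1903] shoulder [ 0.5963 -0.0051] tenontip [ 0.5967 -0.0108]
cheek 723 ((527.6240234375, 211.53555297851562), (69.08909606933594, 73.07646942138672), 4.285780906677246)
ends [0.174  0.2128 0.2502]
cheek 741 ((590.3693237304688, 216.11151123046875), (54.26216125488281, 73.33737182617188), 4.2979350090026855)
ends [0.1804 0.2182 0.2542]
top 3717 ((551.4559326171875, 264.912841796875), (130.24432373046875, 30.163780212402344), 4.239476680755615)
face 206 [  0.9972   0.0744 551.1198 249.8625]
```

View pics/w2.png

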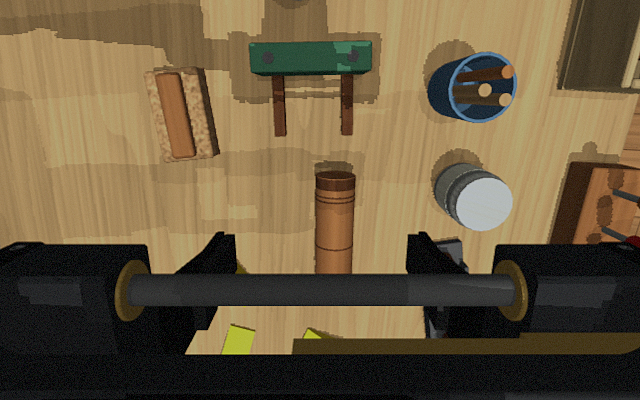

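```bash
python3 mv.py 596 -10.9 8
```

```text
t 4.425 pos [569.76 147.97 302.37] xang 93.10901116954211 tilt [-0. -0. -1.] F [ 0.87 -0.77 -0.16] M [-0.07  0.06 -0.01] op 1.0021692655872991 q [ 3.69 22.79 81.7  -0.01 75.57  0.59]
tool shift [-160.01   17.89  294.38]
```

Emit:
{"api": "servo_tool", "payload": {
  "increments": [
    [0,[-40,4.5,30],0],
    [0,[-40,4.5,40],0],
    [0,[-40,4.5,40],0],
    [0,[-40,4.4,40],0],
    [0,[0,0,40],0]
  ]
}}

```text
time_s: 5.05
position: [0.5974, -0.0167, 0.1116]
tcp_rot: [[-0.046, 0.999, 0.002], [0.999, 0.046, -0.001], [-0.001, 0.002, -1.0]]
force: [1.2, 0.3, -0.7]
opening: 1.001
```

Emit:
{"api": "servo_tool", "payload": {
  "increments": [
    [0,[0,0,20],0],
    [0,[0,0,0],0]
  ]
}}

```text
time_s: 5.3
position: [0.595, -0.0134, 0.0909]
tcp_rot: [[-0.049, 0.999, -0.005], [0.999, 0.049, 0.001], [0.001, -0.005, -1.0]]
force: [0.1, -0.3, 0.4]
opening: 0.999
```

```bash
python3 mv.py 596 -10.9 8;  python3 - <<'E'
from h import *
p,d,P,u,v=wcloud();cv2.imwrite("pics/w3.png",p)
E
```

```text
t 5.3 pos [594.96 -13.37  90.86] xang 92.80713543815872 tilt [-0.  0. -1.] F [ 0.11 -0.28  0.38] M [-0.09  0.07  0.  ] op 0.9988306607107622 q [-12.03  38.03  92.45  -0.02  49.79 -14.82]
tool shift [ 2.34  1.55 82.85]
```

View pics/w3.png

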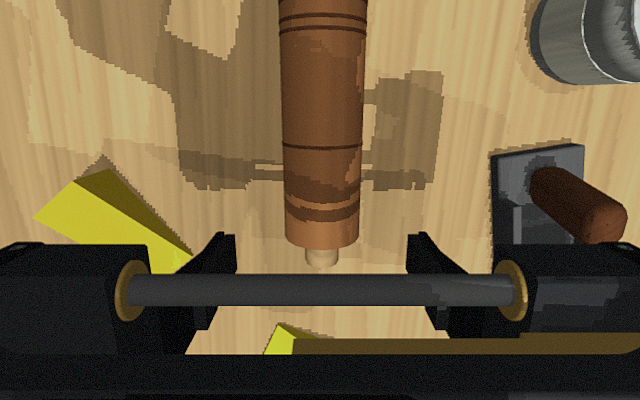

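Emit:
{"api": "servo_tool", "payload": {
  "increments": [
    [0,[2,0,30],0],
    [0,[0,0,30],0],
    [0,[0,0,22],0],
    [0,[0,0,0],0],
    [1,[0,0,0],0]
  ]
}}

```text
time_s: 5.98
position: [0.5979, -0.0111, 0.0122]
tcp_rot: [[-0.049, 0.999, 0.003], [0.999, 0.049, -0.001], [-0.001, 0.003, -1.0]]
force: [-0.2, -0.5, -0.1]
opening: 0.952
```

Emit:
{"api": "servo_tool", "payload": {
  "increments": [
    [1,[0,0,0],0],
    [1,[0,0,0],0],
    [1,[0,0,0],0],
    [1,[0,0,0],0]
  ]
}}

```text
time_s: 6.48
position: [0.5965, -0.011, 0.0109]
tcp_rot: [[-0.049, 0.999, -0.0], [0.999, 0.049, -0.0], [-0.0, -0.0, -1.0]]
force: [-1.1, -0.3, 2.4]
opening: 0.587
```

```bash
python3 mv.py 563 110.4 8;  python3 - <<'E'
from h import *
p,d,P,u,v=wcloud();cv2.imwrite("pics/w4.png",p)
from wfit import *
col(P)
E
```

```text
t 6.475 pos [596.54 -10.97  10.86] xang 92.79617211279886 tilt [-0. -0. -1.] F [-1.1  -0.29  2.38] M [-0.13  0.21 -0.01] op 0.5871549702625016 q [-11.77  45.28  94.09  -0.    40.64 -14.57]
tool shift [122.86 -27.58   2.87]
col N 39830 ok 0.9348732111473763 dz -0.0006560637307016926 ang 92.81955423472837 foot [0.5915 0.0963] shoulder [ 0.5977 -0.0297] tenontip [ 0.5987 -0.0494]
```

View pics/w4.png

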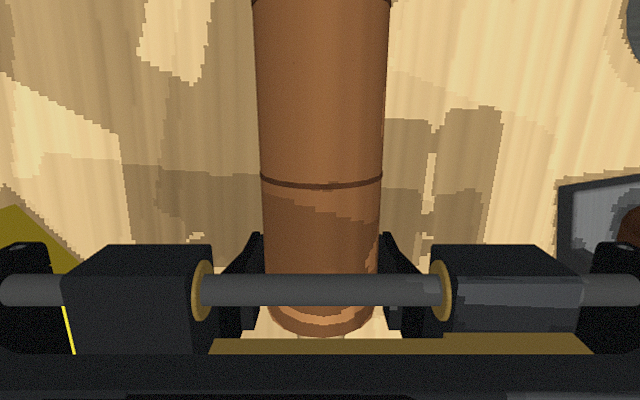

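Emit:
{"api": "servo_tool", "payload": {
  "increments": [
    [1,[0,0,0],-1.4],
    [1,[10,-6,0],0],
    [1,[11,-6,0],0],
    [1,[11,-6,0],0],
    [1,[11,-6.5,0],0]
  ]
}}

```text
time_s: 7.15
position: [0.569, 0.0308, 0.0108]
tcp_rot: [[-0.074, 0.997, 0.001], [0.997, 0.074, -0.0], [-0.0, 0.001, -1.0]]
force: [2.4, -3.6, 3.0]
opening: 0.592
```

Emit:
{"api": "servo_tool", "payload": {
  "increments": [
    [1,[0,0,0],0]
  ]
}}

```text
time_s: 7.28
position: [0.5676, 0.0323, 0.0108]
tcp_rot: [[-0.074, 0.997, -0.002], [0.997, 0.074, 0.002], [0.002, -0.002, -1.0]]
force: [0.9, 3.6, 6.7]
opening: 0.593
```

```bash
python3 mv.py 563 109.4 11;  python3 - <<'E'
from h import *
from wfit import *
p,d,P,u,v=wcloud()
col(P)
p,d=bot.capture("scene");cv2.imwrite("pics/s5.png",cv2.resize(p[150:290,260:480],None,fx=3,fy=3))
E
```

```text
t 7.275 pos [567.59  32.26  10.8 ] xang 94.22256658540411 tilt [-0.  0. -1.] F [0.9  3.59 6.71] M [0.54 0.02 0.01] op 0.592542345617893 q [ -8.05  44.14  98.25   0.14  37.74 -12.38]
tool shift [77.27  1.1  -0.06]
col N 37875 ok 0.9564092409240924 dz -0.0006791686563182148 ang 94.53529026557835 foot [0.5598 0.1387] shoulder [0.5697 0.0135] tenontip [ 0.5713 -0.0059]
```

View pics/s5.png

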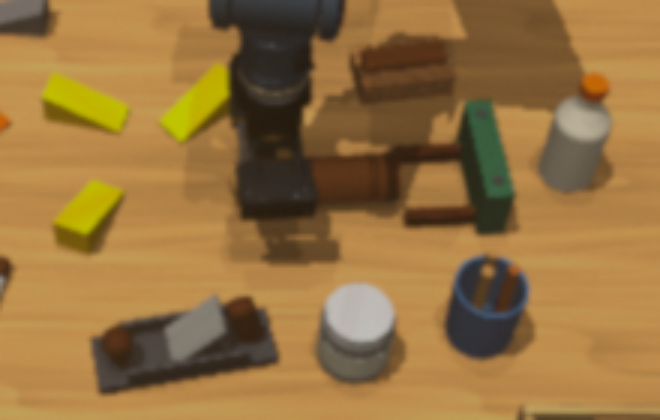

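Emit:
{"api": "servo_tool", "payload": {
  "increments": [
    [1,[13,0.2,0],0],
    [1,[14,0.2,0],0],
    [1,[14,0.2,0],0],
    [1,[14,0.2,0],0],
    [1,[12,0.2,0],0]
  ]
}}

```text
time_s: 8.0
position: [0.5644, 0.097, 0.0108]
tcp_rot: [[-0.075, 0.997, -0.001], [0.997, 0.075, -0.001], [-0.001, -0.001, -1.0]]
force: [0.4, -4.3, 5.4]
opening: 0.592
```

Emit:
{"api": "servo_tool", "payload": {
  "increments": [
    [1,[4,0,0],0],
    [1,[3,0,0],0],
    [1,[0,0,0],0]
  ]
}}

```text
time_s: 8.38
position: [0.5638, 0.1042, 0.0108]
tcp_rot: [[-0.075, 0.997, -0.001], [0.997, 0.075, -0.0], [-0.0, -0.002, -1.0]]
force: [0.9, -2.1, 5.8]
opening: 0.593
```

```bash
python3 mv.py 563 109.4 11;  python3 - <<'E'
from h import *
p,d=bot.capture("side");cv2.imwrite("pics/d6.png",cv2.resize(p[90:240,210:390],None,fx=4,fy=4))
E
```

```text
t 8.375 pos [563.77 104.18  10.82] xang 94.2810119936391 tilt [-0. -0. -1.] F [ 0.92 -2.12  5.83] M [-0.46 -0.03  0.05] op 0.5926915928917148 q [-0.68 44.33 97.54 -0.05 38.22 -4.92]
tool shift [ 5.26 -0.38 -0.19]
```

View pics/d6.png

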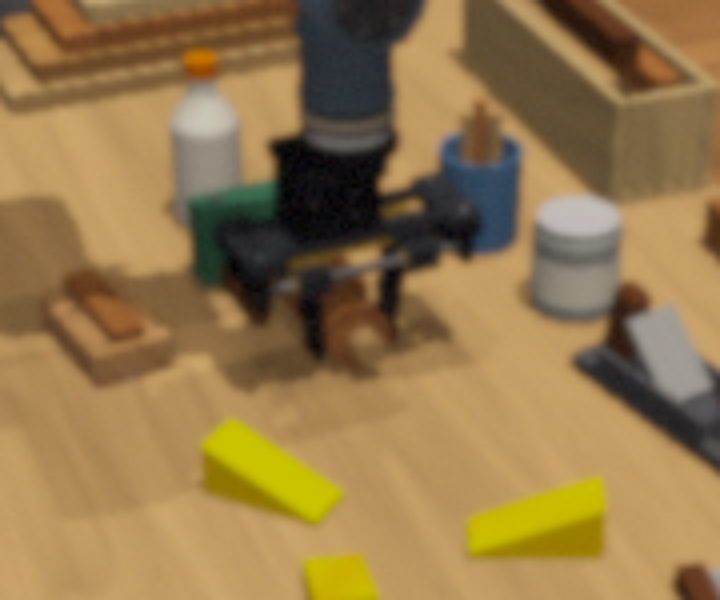

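Emit:
{"api": "servo_tool", "payload": {
  "increments": [
    [1,[2,0,0],0],
    [1,[2,0,0],0],
    [1,[0,0,0],0]
  ]
}}

```text
time_s: 8.8
position: [0.5635, 0.1078, 0.0108]
tcp_rot: [[-0.074, 0.997, -0.001], [0.997, 0.074, -0.001], [-0.001, -0.002, -1.0]]
force: [0.8, -3.1, 6.1]
opening: 0.593
```

Emit:
{"api": "servo_tool", "payload": {
  "increments": [
    [1,[2,0,0],0],
    [1,[0,0,0],0]
  ]
}}

```text
time_s: 9.05
position: [0.5634, 0.1097, 0.0108]
tcp_rot: [[-0.075, 0.997, -0.001], [0.997, 0.075, -0.001], [-0.001, -0.002, -1.0]]
force: [0.4, -3.7, 6.1]
opening: 0.589
```

Emit:
{"api": "servo_tool", "payload": {
  "increments": [
    [1,[1.5,0,0],0],
    [1,[0,0,0],0]
  ]
}}

```text
time_s: 9.3
position: [0.5634, 0.11, 0.0108]
tcp_rot: [[-0.075, 0.997, -0.002], [0.997, 0.075, -0.002], [-0.002, -0.002, -1.0]]
force: [0.3, -8.1, 5.6]
opening: 0.588
```

Emit:
{"api": "servo_tool", "payload": {
  "increments": [
    [1,[1.5,0,0],0],
    [1,[0,0,0],0]
  ]
}}

```text
time_s: 9.55
position: [0.5634, 0.1101, 0.0108]
tcp_rot: [[-0.076, 0.997, -0.002], [0.997, 0.076, -0.004], [-0.004, -0.002, -1.0]]
force: [-0.1, -12.8, 5.6]
opening: 0.589
```

Emit:
{"api": "servo_tool", "payload": {
  "increments": [
    [1,[1.5,0,0],0],
    [1,[0,0,0],0]
  ]
}}

```text
time_s: 9.8
position: [0.5634, 0.1101, 0.0108]
tcp_rot: [[-0.076, 0.997, -0.002], [0.997, 0.076, -0.006], [-0.006, -0.002, -1.0]]
force: [0.3, -18.7, 5.9]
opening: 0.591
```

Emit:
{"api": "servo_tool", "payload": {
  "increments": [
    [1,[-3,0,-2],0],
    [1,[-1,0,-4],0],
    [1,[-0.5,0,-4],0],
    [1,[0,0,0],0]
  ]
}}

```text
time_s: 10.3
position: [0.5626, 0.1092, 0.0195]
tcp_rot: [[-0.074, 0.997, -0.004], [0.997, 0.074, -0.002], [-0.001, -0.004, -1.0]]
force: [1.1, -5.2, -4.2]
opening: 0.59
```

```bash
cat > pitch.py <<'E'
from wfit import *
import sys
def pitch(tag=None):
    s=bot.read_state();p,d,P,u,v=wcloud()
    if tag: cv2.imwrite(f"pics/{tag}.png",p)
    O=np.array([.5526,.25,0]);X=np.array([.074,-.9973,0]);Y=np.array([.9973,.074,0])
    Q=np.c_[(P-O)@X,(P-O)@Y,P[:,2]]
    zt=s["position"][2]
    # points within fingers' inner lateral and not gripper: restrict lateral to +-24mm, below the palm
    k=(abs(Q[:,1])<.022)&(Q[:,0]>-.02)&(Q[:,0]<.20)&(Q[:,2]>.008)&(Q[:,2]<zt+.065)
    hs=cv2.cvtColor(p,cv2.COLOR_BGR2HSV)[v,u];k&=(hs[:,0]<18)&(hs[:,1]>110)&~((Q[:,0]<0.004)&(Q[:,2]<.075))
    B=Q[k]
    g=np.array([(s["position"]-O)@X,(s["position"]-O)@Y,zt+.0152])
    def res(q,B=B):
        d=np.array([np.cos(q[0]),q[2],np.sin(q[0])]);d/=np.linalg.norm(d)
        r=B-g-np.array([-np.sin(q[0])*q[1],q[3],np.cos(q[0])*q[1]]);a=r@d
        return np.linalg.norm(r-a[:,None]*d,axis=1)-.026
    best=None
    for t0 in np.radians([0,20,40,60,80]):
        q=least_squares(res,[t0,0,0,0],loss="soft_l1",f_scale=.0015)
        if best is None or q.cost<best.cost: best=q
    q=best.x;d=np.array([np.cos(q[0]),q[2],np.sin(q[0])]);ok=abs(res(q))<.003
    a=(B-g)[ok]@d
    print("N",len(B),"ok",ok.mean().round(2),"theta",np.degrees(q[0]).round(2),"off",q[1],"latslope",q[2],"lat",q[3]+g[1],"grip",g,"a range",np.percentile(a,[.5,99.5]))
    # foot centre if L=140
    f=g+np.array([-np.sin(q[0])*q[1],q[3],np.cos(q[0])*q[1]])-.1404*d
    print("foot centre est",f,"expected",26*np.sin(q[0]),26*np.cos(q[0]))
    gz=g[2];
    print("F",s["force"],"M",s["moment"],"t",s["time_s"])
if __name__=="__main__": pitch(sys.argv[1] if len(sys.argv)>1 else None)
E
python3 pitch.py w7
```

```text
N 33176 ok 1.0 theta 3.5 off -0.0008765307219334535 latslope -0.00348621194518963 lat -0.0001904617085475892 grip [ 0.1412 -0.0005  0.0347] a range [-0.1067  0.019 ]
foot centre est [0.0011 0.0003 0.0252] expected 1.5883545045158483 25.951437917155655
F [ 1.0632 -5.1727 -4.2371] M [-1.2649 -0.1988 -0.1629] t 10.3
```

View pics/w7.png

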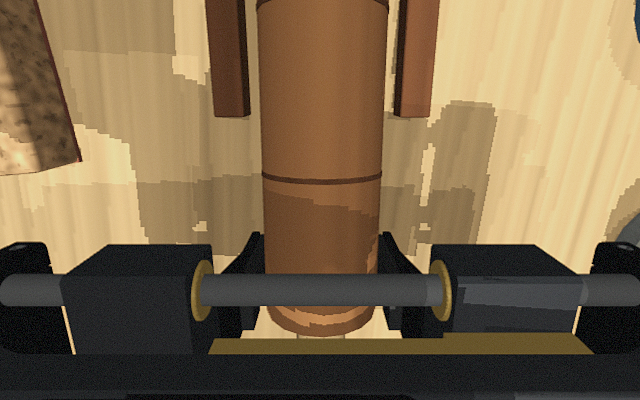

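Emit:
{"api": "servo_tool", "payload": {
  "increments": [
    [1,[-0.5,0,-5],0],
    [1,[-0.5,0,-5],0],
    [1,[0,0,-5.5],0],
    [1,[0.5,0,-5.5],0],
    [1,[0.5,0,-5.5],0]
  ]
}}

```text
time_s: 10.98
position: [0.5637, 0.11, 0.0473]
tcp_rot: [[-0.074, 0.997, -0.001], [0.997, 0.074, -0.0], [-0.0, -0.001, -1.0]]
force: [-1.2, -3.8, -3.7]
opening: 0.592
```

```bash
python3 pitch.py w8
```

```text
N 30398 ok 1.0 theta 14.67 off -0.001353506702898852 latslope 0.0025434313280989834 lat 0.0009248334595256252 grip [0.1404 0.0007 0.0625] a range [-0.112   0.0202]
foot centre est [0.0049 0.0006 0.0257] expected 6.583928516533231 25.152572140621732
F [-1.199  -3.7841 -3.711 ] M [-0.9597  0.0412  0.0803] t 10.975
```

Emit:
{"api": "servo_tool", "payload": {
  "increments": [
    [1,[0.8,0,-6.5],0],
    [1,[1.2,0,-6.3],0],
    [1,[1.6,0,-6.2],0],
    [1,[2,0,-6],0],
    [1,[2.2,0,-5.8],0]
  ]
}}

```text
time_s: 11.65
position: [0.5637, 0.1176, 0.0784]
tcp_rot: [[-0.074, 0.997, 0.0], [0.997, 0.074, -0.001], [-0.001, 0.0, -1.0]]
force: [-0.3, -5.3, -2.3]
opening: 0.591
```

```bash
python3 pitch.py w9
```

```text
N 27423 ok 1.0 theta 27.52 off -0.0021086233121784324 latslope 0.0062027413164899405 lat 0.0015724200618209747 grip [0.1329 0.0013 0.0936] a range [-0.1258  0.0215]
foot centre est [0.0093 0.0007 0.0268] expected 12.013365213209102 23.05816680167913
F [-0.338  -5.2723 -2.3051] M [-1.1714  0.0902  0.0745] t 11.65
```

Emit:
{"api": "servo_tool", "payload": {
  "increments": [
    [1,[3,0,-3.5],0],
    [1,[3,0,-5],0],
    [1,[3.2,0,-5],0],
    [1,[3.4,0,-5],0],
    [1,[3.4,0,-4.8],0]
  ]
}}

```text
time_s: 12.32
position: [0.5634, 0.131, 0.1023]
tcp_rot: [[-0.075, 0.997, 0.002], [0.997, 0.075, -0.005], [-0.005, 0.001, -1.0]]
force: [-1.1, -12.1, 1.3]
opening: 0.589
```

```bash
python3 pitch.py w10
```

```text
N 23749 ok 0.98 theta 38.35 off -0.003538010288643305 latslope 0.008707509548411287 lat 0.0022517728771803674 grip [0.1194 0.002  0.1175] a range [-0.1307  0.0241]
foot centre est [0.0115 0.001  0.0276] expected 16.1337917770618 20.388741081646337
F [ -1.0986 -12.0647   1.2835] M [-2.4266  0.1373  0.1775] t 12.325
```

View pics/w10.png

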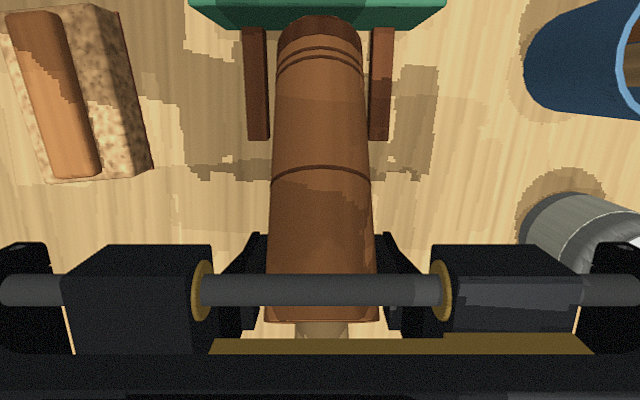

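Emit:
{"api": "servo_tool", "payload": {
  "increments": [
    [1,[-2,0,4],0],
    [1,[-1,0,4],0],
    [1,[0,0,0],0]
  ]
}}

```text
time_s: 12.75
position: [0.5633, 0.1308, 0.0932]
tcp_rot: [[-0.072, 0.997, 0.001], [0.997, 0.072, 0.0], [0.0, 0.001, -1.0]]
force: [1.0, -3.5, -2.4]
opening: 0.591
```

```bash
sed -i 's/-.1404\*d/-(.160-np.percentile(a,99.5))*d/; s/if L=140//' pitch.py; python3 pitch.py w11;python3 - <<'E'
from h import *
p,d=bot.capture("side");cv2.imwrite("pics/d11.png",cv2.resize(p[90:240,210:390],None,fx=4,fy=4,interpolation=cv2.INTER_CUBIC))
E
```

```text
N 23615 ok 0.98 theta 38.45 off -0.0036087546341636418 latslope 0.004764676047267052 lat 0.0020986736162247836 grip [0.1197 0.0018 0.1084] a range [-0.1308  0.0242]
foot centre est [0.0156 0.0015 0.0211] expected 16.167834378698196 20.36175659178217
F [ 0.9844 -3.5474 -2.4247] M [-0.9662 -0.1804 -0.072 ] t 12.75
```

View pics/d11.png

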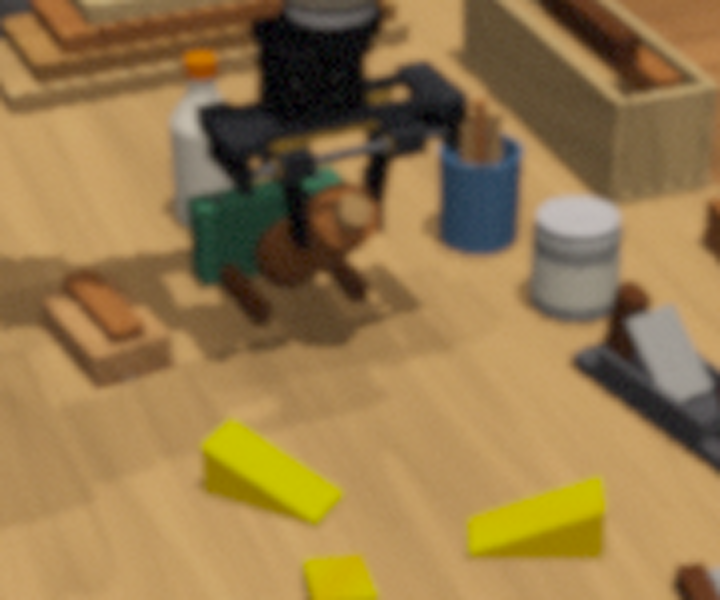

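Emit:
{"api": "servo_tool", "payload": {
  "increments": [
    [1,[2.5,0,-2.5],0],
    [1,[2.5,0,-2.5],0],
    [1,[2.5,0,-2],0],
    [1,[0,0,0],0]
  ]
}}

```text
time_s: 13.35
position: [0.5626, 0.1367, 0.1011]
tcp_rot: [[-0.075, 0.997, 0.001], [0.997, 0.075, -0.003], [-0.003, 0.001, -1.0]]
force: [-0.3, -9.7, 1.6]
opening: 0.594
```

```bash
python3 pitch.py w12
```

```text
N 22360 ok 0.96 theta 42.4 off -0.004019054442221073 latslope 0.003140499432731318 lat 0.0019470150404606976 grip [0.1137 0.0016 0.1163] a range [-0.13    0.0248]
foot centre est [0.0166 0.0015 0.0222] expected 17.531706650702944 19.199980778992938
F [-0.2685 -9.6927  1.6048] M [-1.9391  0.0922  0.0162] t 13.35
```

Emit:
{"api": "servo_tool", "payload": {
  "increments": [
    [1,[2.5,0,-1],0],
    [1,[2.5,0,-1.2],0],
    [1,[2.5,0,-1.5],0],
    [1,[0,0,0],0]
  ]
}}

```text
time_s: 13.9
position: [0.5621, 0.1451, 0.1046]
tcp_rot: [[-0.074, 0.997, 0.001], [0.997, 0.074, -0.001], [-0.001, 0.001, -1.0]]
force: [-0.0, -6.0, -0.5]
opening: 0.591
```

```bash
python3 pitch.py w13
```

```text
N 20575 ok 0.94 theta 47.7 off -0.004767166345340318 latslope -4.794009395194695e-05 lat 0.0020860607722565597 grip [0.1053 0.0018 0.1198] a range [-0.1291  0.0256]
foot centre est [0.0184 0.0021 0.0172] expected 19.231204948441928 17.497449992242373
F [-0.0477 -6.0192 -0.5335] M [-1.3266 -0.1581 -0.0543] t 13.9
```

Emit:
{"api": "servo_tool", "payload": {
  "increments": [
    [1,[3.5,0,-2.3],0],
    [1,[3.7,0,-2.2],0],
    [1,[3.7,0,-2],0],
    [1,[3.8,0,-1.8],0],
    [1,[0,0,0],0]
  ]
}}

```text
time_s: 14.58
position: [0.5608, 0.1605, 0.1129]
tcp_rot: [[-0.074, 0.997, 0.001], [0.997, 0.074, -0.0], [-0.001, 0.001, -1.0]]
force: [0.6, -3.6, 2.2]
opening: 0.594
```

```bash
python3 pitch.py w14
```

```text
N 17893 ok 0.89 theta 56.47 off -0.005801772300092761 latslope 0.00014430428888454757 lat 0.0019221220165384233 grip [0.0899 0.0015 0.1281] a range [-0.1282  0.0262]
foot centre est [0.0208 0.0019 0.0134] expected 21.673394635980657 14.3618928053737
F [ 0.5612 -3.5872  2.2496] M [-1.1026 -0.0499 -0.0049] t 14.575
```

Emit:
{"api": "servo_tool", "payload": {
  "increments": [
    [1,[4.2,0,-2],0],
    [1,[4.3,0,-1.8],0],
    [1,[4.3,0,-1.6],0],
    [1,[4.3,0,-1.4],0],
    [1,[4.3,0,-1],0]
  ]
}}

```text
time_s: 15.25
position: [0.559, 0.182, 0.1202]
tcp_rot: [[-0.073, 0.997, 0.0], [0.997, 0.073, 0.0], [0.0, 0.0, -1.0]]
force: [0.5, -4.6, 1.9]
opening: 0.591
```

```bash
python3 pitch.py w15
```

```text
N 14858 ok 0.85 theta 67.54 off -0.006616997024346473 latslope 0.00141926737809307 lat 0.0018508174262163047 grip [0.0683 0.0013 0.1354] a range [-0.1272  0.026 ]
foot centre est [0.0232 0.0017 0.0091] expected 24.026999179098034 9.934953973100349
F [ 0.5203 -4.6032  1.863 ] M [-1.0034  0.013  -0.0411] t 15.25
```

View pics/w15.png

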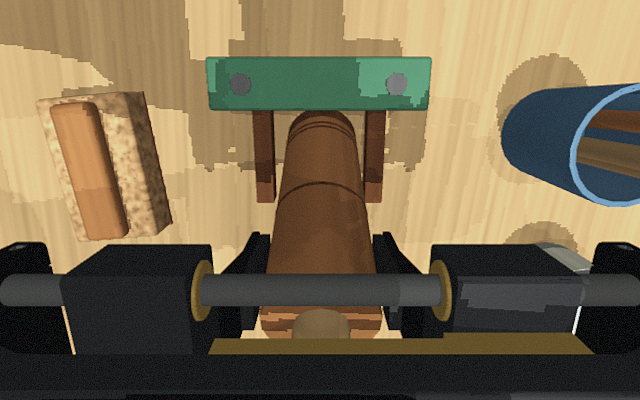

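Emit:
{"api": "servo_tool", "payload": {
  "increments": [
    [1,[5,0,-1.3],0],
    [1,[5,0,-0.6],0],
    [1,[5,0,0],0],
    [1,[5,0,0.2],0],
    [1,[4,0,0.4],0]
  ]
}}

```text
time_s: 15.92
position: [0.5574, 0.2061, 0.1221]
tcp_rot: [[-0.074, 0.997, 0.001], [0.997, 0.074, 0.0], [-0.0, 0.001, -1.0]]
force: [-1.3, -4.5, 6.9]
opening: 0.593
```

```bash
python3 pitch.py w16
```

```text
N 11817 ok 0.82 theta 78.68 off -0.007142405710167463 latslope 0.005376137926430274 lat 0.0022064756234432908 grip [0.0442 0.0016 0.1373] a range [-0.1183  0.026 ]
foot centre est [0.0249 0.0015 0.0045] expected 25.494079266099703 5.104108381865055
F [-1.3258 -4.5338  6.9468] M [-1.0704  0.1979 -0.0325] t 15.925
```

Emit:
{"api": "servo_tool", "payload": {
  "increments": [
    [1,[4.5,0,0.2],0],
    [1,[4.5,0,0.4],0],
    [1,[4.5,0,0.6],0],
    [1,[4.5,0,0.7],0],
    [1,[2,0,0.4],0]
  ]
}}

```text
time_s: 16.6
position: [0.5562, 0.2265, 0.1202]
tcp_rot: [[-0.074, 0.997, 0.002], [0.997, 0.074, 0.001], [0.001, 0.002, -1.0]]
force: [-0.2, -2.8, 8.4]
opening: 0.592
```

```bash
python3 pitch.py w17; python3 mv.py
```

```text
N 9194 ok 0.75 theta 86.49 off -0.008298783439317772 latslope 0.015753929612847925 lat 0.00285622289607625 grip [0.0237 0.0019 0.1354] a range [-0.0964  0.0259]
foot centre est [0.0238 0.0007 0.001 ] expected 25.95116214769549 1.5928537861388203
F [-0.1557 -2.7556  8.4415] M [-0.8297  0.2493  0.0556] t 16.6
t 16.65 pos [556.19 226.71 120.17] xang 94.21926543613144 tilt [ 0.  0. -1.] F [ 0.15 -1.31  7.88] M [-0.81  0.15 -0.05] op 0.59002332923543 q [11.5  35.78 90.92  0.05 53.19  7.26]
```

View pics/w17.png

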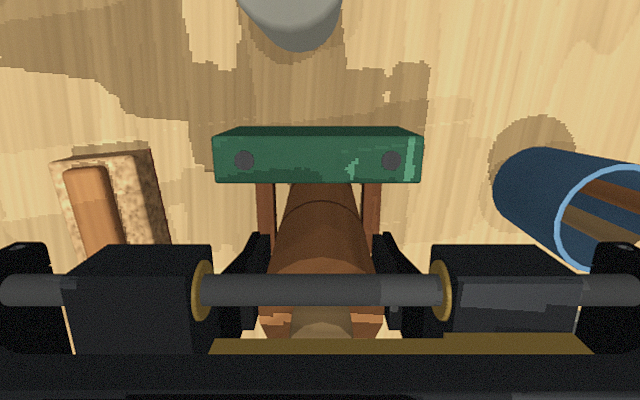

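Emit:
{"api": "servo_tool", "payload": {
  "increments": [
    [1,[2.5,0,0.5],0],
    [1,[2,0,0.3],0],
    [1,[0,0,0],0]
  ]
}}

```text
time_s: 17.02
position: [0.5559, 0.2311, 0.1194]
tcp_rot: [[-0.073, 0.997, 0.002], [0.997, 0.073, 0.001], [0.001, 0.002, -1.0]]
force: [-0.5, -1.6, 8.2]
opening: 0.593
```

```bash
python3 pitch.py w18
python3 - <<'E'
from fit import *
O=np.array([.5526,.25,0]);X=np.array([.074,-.9973,0]);Y=np.array([.9973,.074,0])
for n in("scene","side"):
    p,d=bot.capture(n);P,u,v=cloud(n,d);Q=np.c_[(P-O)@X,(P-O)@Y,P[:,2]]
    cv2.imwrite(f"pics/{n}18.png",cv2.resize(p[90:240,(210 if n=="side" else 330):(390 if n=="side" else 510)],None,fx=4,fy=4,interpolation=cv2.INTER_CUBIC))
    k=(Q[:,0]>.004)&(Q[:,0]<.09)&(abs(Q[:,1])<.032)&(Q[:,2]>.022)&(Q[:,2]<.11);B=Q[k]
    def res(q):
        return np.hypot(B[:,0]-q[0]-q[2]*B[:,2],B[:,1]-q[1]-q[3]*B[:,2])-.026
    q=least_squares(res,[.026,0,0,0],loss="soft_l1",f_scale=.002);print(n,len(B),q.x,(abs(res(q.x))<.004).mean())
E
```

```text
N 8641 ok 0.73 theta 87.92 off -0.00867835090145702 latslope 0.018881364441734348 lat 0.002943293908958016 grip [0.0191 0.0019 0.1346] a range [-0.0897  0.0258]
foot centre est [0.0229 0.0004 0.0002] expected 25.982798450393407 0.9456133915263367
F [-0.4755 -1.6244  8.2197] M [-0.8033  0.2173  0.0098] t 17.025
scene 278 [ 0.0281  0.0039 -0.0002 -0.0004] 0.9964028776978417
side 395 [ 0.0239 -0.0002  0.0018  0.004 ] 0.8886075949367088
```

View pics/side18.png

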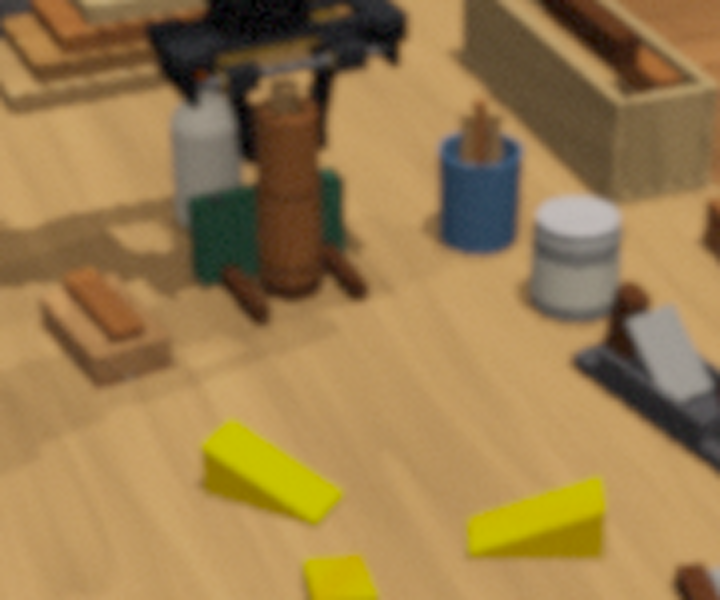

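View pics/scene18.png

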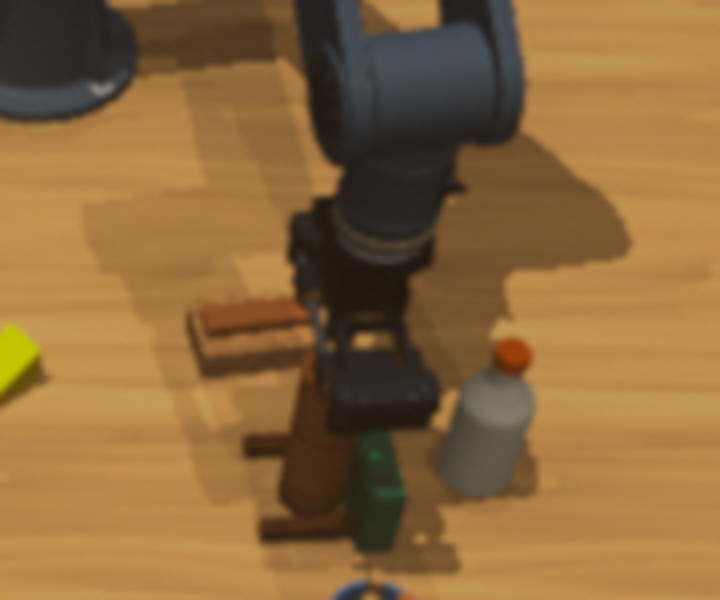

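Emit:
{"api": "servo_tool", "payload": {
  "increments": [
    [1,[0,0,-0.8],0],
    [0.7,[0,0,0],0],
    [0.3,[0,0,0],0],
    [0,[0,0,0],0],
    [0,[0,0,0],0]
  ]
}}

```text
time_s: 17.8
position: [0.5547, 0.2302, 0.1183]
tcp_rot: [[-0.073, 0.997, -0.002], [0.997, 0.073, 0.0], [0.0, -0.002, -1.0]]
force: [-0.4, -0.8, -0.1]
opening: 0.836
```

Emit:
{"api": "servo_tool", "payload": {
  "increments": [
    [0,[0,0,0],0],
    [0,[0,0,0],0]
  ]
}}

```text
time_s: 18.05
position: [0.5553, 0.2301, 0.1188]
tcp_rot: [[-0.073, 0.997, -0.0], [0.997, 0.073, 0.0], [0.0, -0.0, -1.0]]
force: [0.1, -0.3, 0.8]
opening: 0.982
```

```bash
cat > stand.py <<'E'
from fit import *
import sys
O=np.array([.5526,.25,0]);X=np.array([.074,-.9973,0]);Y=np.array([.9973,.074,0])
def stand(zhi=.155,tag=None):
  for n in("scene","side"):
    p,d=bot.capture(n);P,u,v=cloud(n,d);Q=np.c_[(P-O)@X,(P-O)@Y,P[:,2]]
    if tag:cv2.imwrite(f"pics/{n}{tag}.png",cv2.resize(p[90:240,(210 if n=="side" else 330):(390 if n=="side" else 510)],None,fx=4,fy=4,interpolation=cv2.INTER_CUBIC))
    k=(Q[:,0]>.004)&(Q[:,0]<.09)&(abs(Q[:,1])<.032)&(Q[:,2]>.022)&(Q[:,2]<zhi);B=Q[k]
    def res(q):
        return np.hypot(B[:,0]-q[0]-q[2]*B[:,2],B[:,1]-q[1]-q[3]*B[:,2])-.026
    q=least_squares(res,[.026,0,0,0],loss="soft_l1",f_scale=.002);print(n,len(B),q.x,(abs(res(q.x))<.004).mean())
if __name__=="__main__": stand(float(sys.argv[1]),sys.argv[2] if len(sys.argv)>2 else None)
E
python3 stand.py .11; python3 mv.py;python3 - <<'E'
from h import *
p,d,P,u,v=wcloud();cv2.imwrite("pics/w19.png",p)
E
```

```text
scene 252 [ 0.0279  0.0038 -0.0017  0.0022] 0.9841269841269841
side 398 [ 0.024  -0.0005  0.0012  0.0091] 0.8969849246231156
t 18.15 pos [555.38 230.05 118.9 ] xang 94.19452218812283 tilt [-0.  0. -1.] F [-0.94 -0.46 -0.94] M [-0.07  0.04  0.01] op 0.9920204425242575 q [11.86 35.96 90.8   0.01 53.25  7.66]
```

View pics/w19.png

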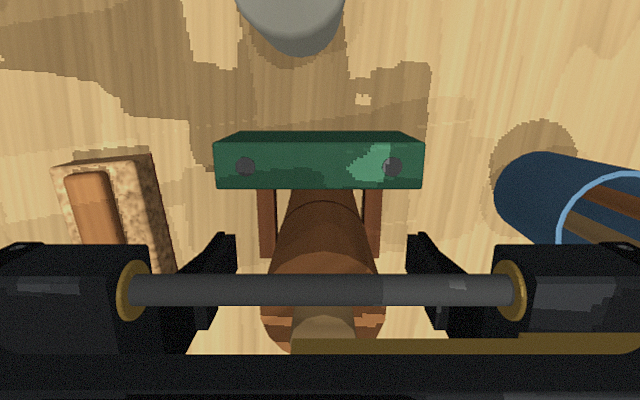

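Emit:
{"api": "servo_tool", "payload": {
  "increments": [
    [0,[0,0,-15],0],
    [0,[0,0,-30],0],
    [0,[0,0,-35],0],
    [0,[0,0,-35],0],
    [0,[0,0,-35],0]
  ]
}}

```text
time_s: 18.82
position: [0.5554, 0.2301, 0.2714]
tcp_rot: [[-0.073, 0.997, 0.001], [0.997, 0.073, 0.0], [0.0, 0.002, -1.0]]
force: [0.9, -0.1, 0.0]
opening: 1.001
```

Emit:
{"api": "servo_tool", "payload": {
  "increments": [
    [0,[-30,0,0],9.8],
    [0,[-30,0,0],9.8],
    [0,[-30,0,0],9.8],
    [0,[-30,0,0],9.8],
    [0,[0,0,0],0]
  ]
}}

```text
time_s: 19.45
position: [0.5334, 0.1129, 0.2701]
tcp_rot: [[0.575, 0.818, 0.001], [0.818, -0.575, -0.0], [0.0, 0.001, -1.0]]
force: [-0.4, 0.0, 0.3]
opening: 0.996
```

```bash
python3 mv.py 430 -345 260; python3 stand.py .158 20
```

```text
t 19.45 pos [533.36 112.88 270.08] xang 54.89668694958718 tilt [ 0. -0. -1.] F [-0.37  0.02  0.33] M [-0.08  0.08  0.  ] op 0.9959989215384368 q [ 0.21 20.89 90.31 -0.01 68.76 35.31]
tool shift [-434.04  178.74   10.06]
scene 520 [ 0.0275  0.0045  0.0047 -0.0086] 0.9134615384615384
side 613 [ 0.024   0.0002  0.0012 -0.0031] 0.9037520391517129
```

View pics/side20.png

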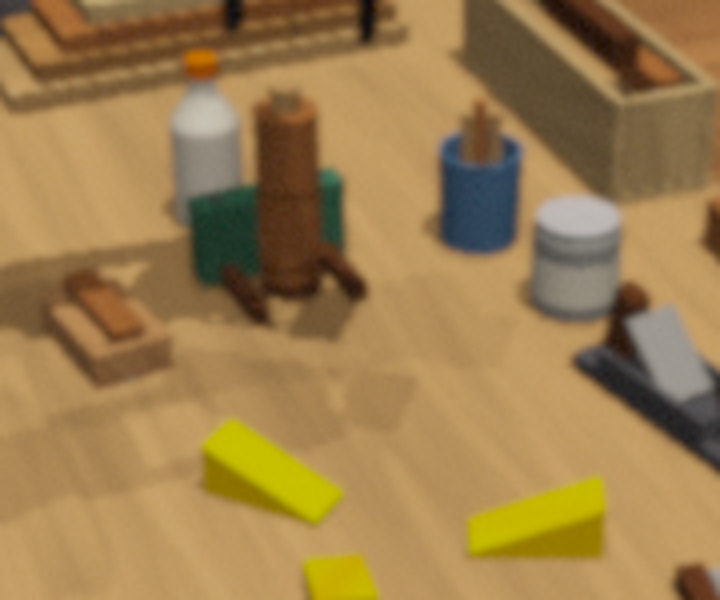

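Post stands alone, upright and against the stop. Now over the orange wedge (scene pixel (249,184); look-alikes: yellow (289,184), (327,184), (289,221), grey (264,154)).

Emit:
{"api": "servo_tool", "payload": {
  "increments": [
    [0,[-43,18,0],0],
    [0,[-43,18,0],0],
    [0,[-43,18,0],0],
    [0,[-43,18,0],0],
    [0,[-43,18,0],0]
  ]
}}

```text
time_s: 20.18
position: [0.4851, -0.1142, 0.2695]
tcp_rot: [[0.571, 0.821, 0.002], [0.821, -0.571, -0.0], [0.001, 0.001, -1.0]]
force: [0.1, -0.7, 0.3]
opening: 0.998
```

Emit:
{"api": "servo_tool", "payload": {
  "increments": [
    [0,[-43,18,0],0],
    [0,[-43,18,0],0],
    [0,[-43,18,0],0],
    [0,[-43,18,0],0],
    [0,[-43,17,0],0]
  ]
}}

```text
time_s: 20.8
position: [0.4349, -0.3419, 0.2694]
tcp_rot: [[0.571, 0.821, 0.001], [0.821, -0.571, -0.001], [0.0, 0.002, -1.0]]
force: [0.7, -0.4, 0.4]
opening: 1.003
```

Emit:
{"api": "servo_tool", "payload": {
  "increments": [
    [0,[0,0,0],0]
  ]
}}

```text
time_s: 20.92
position: [0.4346, -0.3438, 0.2692]
tcp_rot: [[0.575, 0.818, 0.001], [0.818, -0.575, -0.002], [-0.001, 0.002, -1.0]]
force: [-0.1, 0.0, -0.2]
opening: 1.0
```

```bash
python3 mv.py;cat > wedge.py <<'E'
from wfit import *
import sys
def wedge(c0,tag):
    p,d,P,u,v=wcloud();cv2.imwrite(f"pics/{tag}.png",p)
    h=cv2.cvtColor(p,cv2.COLOR_BGR2HSV)[v,u]
    k=(h[:,0]<16)&(h[:,1]>190)&(h[:,2]>60)&(P[:,2]>.002)&(P[:,2]<.048)&(np.hypot(P[:,0]-c0[0],P[:,1]-c0[1])<.1)
    B=P[k];r=cv2.minAreaRect((B[:,:2]*1000).astype(np.float32));print("N",len(B),"rect",r)
    A=np.c_[B[:,:2]-c0,np.ones(len(B))];w=np.ones(len(B))
    for _ in range(30):
        q,*_=np.linalg.lstsq(A*w[:,None],B[:,2]*w,rcond=None);w=1/(1+((A@q-B[:,2])/.001)**2)
    ok=abs(A@q-B[:,2])<.0025
    r=cv2.minAreaRect((B[ok,:2]*1000).astype(np.float32));print("top rect",ok.mean(),r)
    ang=np.arctan2(q[1],q[0]);print("slope",np.hypot(*q[:2]),"thick dir",np.degrees(ang))
    s=np.array(r[0])/1000;b=np.array(cv2.boxPoints(r))/1000
    e=b-np.roll(b,1,0);L=np.linalg.norm(e,axis=1);d=e[L.argmax()]/L.max()
    if d@q[:2]<0:d=-d
    print("axis",np.degrees(np.arctan2(d[1],d[0])),"centre",s*1000,"tip",(s-.045*d)*1000,"grip70",(s+.025*d)*1000,"gripz",[(q[:2]@(s+t*d-c0)+q[2])*1000 for t in(-.045,0,.045)])
if __name__=="__main__": wedge(np.array([float(sys.argv[1]),float(sys.argv[2])]),sys.argv[3])
E
python3 wedge.py .455 -.31 w21
```

```text
t 20.925 pos [ 434.62 -343.82  269.18] xang 54.90568041254995 tilt [ 0. -0. -1.] F [-0.14  0.03 -0.18] M [-0.12  0.09 -0.04] op 1.0001541204206208 q [-49.9   21.64  89.23  -0.01  68.99 -14.8 ]
N 1998 rect ((455.4118957519531, -307.64337158203125), (89.20264434814453, 38.683998107910156), 53.63642883300781)
top rect 0.9974974974974975 ((455.4118957519531, -307.64337158203125), (89.20264434814453, 38.683998107910156), 53.63642883300781)
slope 0.39892521266871356 thick dir -125.13684232071289
axis -126.36356 centre [ 455.4119 -307.6434] tip [ 482.0927 -271.4062] grip70 [ 440.5892 -327.7751] gripz [np.float64(3.7162246093614058), np.float64(21.66374459908976), np.float64(39.61126458881811)]
```

View pics/w21.png

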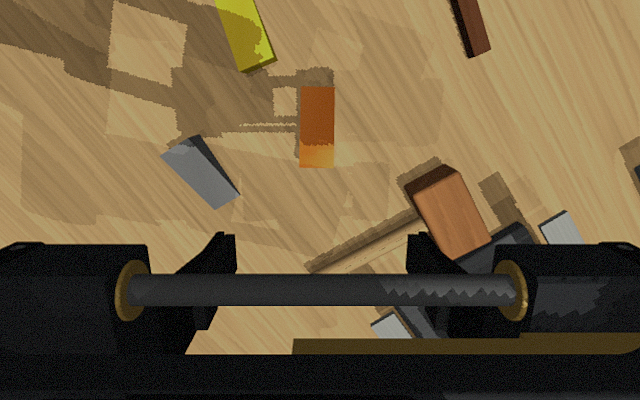

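```bash
python3 - <<'E'
from wfit import *
p,d,P,u,v=wcloud()
a=np.radians(53.9);x=np.array([np.cos(a),np.sin(a)]);y=np.array([np.sin(a),-np.cos(a)])
g=np.array([.4406,-.3278])
D=P[:,:2]-g;X=D@x;Y=D@y
for x0,x1,y0,y1,z0 in((-.015,.015,.02,.062,.003),(-.015,.015,-.062,-.02,.003),(-.045,.045,.0,.1,.043),(-.045,.045,-.1,0,.043),(-.1,.1,.0,.14,.03)):
    k=(X>x0)&(X<x1)&(Y>y0)&(Y<y1)&(P[:,2]>z0)&(P[:,2]<.2)
    print(x0,x1,y0,y1,k.sum(),np.c_[X,Y,P[:,2]][k].min(0) if k.any() else "",P[k,2].max() if k.any() else "")
# side/scene cloud too
for n in("scene","side"):
    p,d=bot.capture(n);P,_,_=cloud(n,d);D=P[:,:2]-g;X=D@x;Y=D@y
    k=(abs(X)<.05)&(abs(Y)<.1)&(P[:,2]>.045)&(P[:,2]<.2)
    print(n,k.sum(),np.c_[X,Y,P[:,2]][k].min(0) if k.any() else "",np.c_[X,Y,P[:,2]][k].max(0) if k.any() else "")
E
python3 mv.py 440.6 -327.8 8
```

```text
-0.015 0.015 0.02 0.062 0  
-0.015 0.015 -0.062 -0.02 6 [-0.0142 -0.0203  0.0359] 0.03787379499618582
-0.045 0.045 0.0 0.1 0  
-0.045 0.045 -0.1 0 0  
-0.1 0.1 0.0 0.14 1546 [-0.0998  0.0002  0.03  ] 0.051724004940849194
scene 0  
side 0  
t 21.125 pos [ 434.51 -339.17  268.92] xang 55.12748275823838 tilt [-0.  0. -1.] F [-0.16  0.11  0.45] M [-0.12  0.1   0.  ] op 0.9995462279275866 q [-49.61  21.49  89.52   0.03  69.04 -14.75]
tool shift [ 12.62  -1.35 260.93]
```

Emit:
{"api": "servo_tool", "payload": {
  "increments": [
    [0,[14,-1,45],1],
    [0,[0,0,50],0],
    [0,[0,0,50],0],
    [0,[0,0,25],0],
    [0,[0,0,0],0]
  ]
}}

```text
time_s: 21.75
position: [0.4407, -0.3261, 0.0974]
tcp_rot: [[0.586, 0.81, -0.003], [0.81, -0.586, 0.004], [0.001, -0.005, -1.0]]
force: [-0.2, 0.4, 0.6]
opening: 1.002
```

```bash
python3 mv.py 440.6 -327.8 8; python3 wedge.py .455 -.31 w22
```

```text
t 21.75 pos [ 440.68 -326.11   97.35] xang 54.13421423758305 tilt [-0.  0. -1.] F [-0.18  0.4   0.65] M [-0.11  0.14  0.03] op 1.0015904761424659 q [-48.19  34.82  99.16   0.01  46.31 -12.33]
tool shift [-1.53  1.37 89.34]
N 5060 rect ((455.2317199707031, -307.3802185058594), (89.35697174072266, 39.38559341430664), 53.76064682006836)
top rect 0.9988142292490119 ((455.2317199707031, -307.3802185058594), (89.35697174072266, 39.38559341430664), 53.76064682006836)
slope 0.39933503205115417 thick dir -125.8824979244679
axis -126.2393 centre [ 455.2317 -307.3802] tip [ 481.8339 -271.0852] grip70 [ 440.4527 -327.5441] gripz [np.float64(3.6242187817548226), np.float64(21.593948056041494), np.float64(39.56367733032816)]
```

View pics/w22.png

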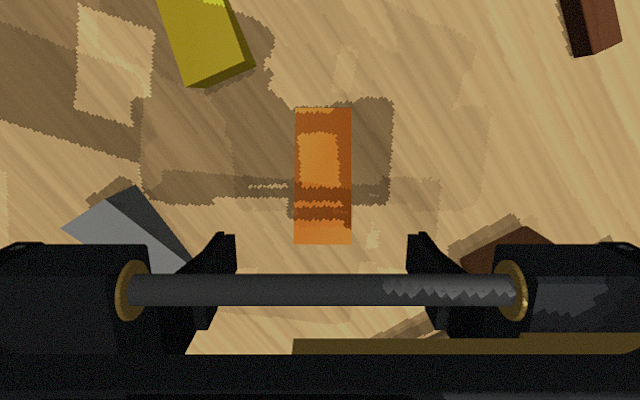

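Emit:
{"api": "servo_tool", "payload": {
  "increments": [
    [0,[-1,1,35],0],
    [0,[0,0,35],0],
    [0,[0,0,19],0],
    [0,[0,0,0],0],
    [1,[0,0,0],0]
  ]
}}

```text
time_s: 22.42
position: [0.4426, -0.3309, 0.0117]
tcp_rot: [[0.587, 0.809, 0.002], [0.809, -0.587, -0.003], [-0.001, 0.003, -1.0]]
force: [-0.3, -0.2, 0.1]
opening: 0.948
```

Emit:
{"api": "servo_tool", "payload": {
  "increments": [
    [1,[0,0,0],0],
    [1,[0,0,0],0],
    [1,[0,0,0],0],
    [1,[0,0,0],0],
    [1,[0,0,0],0]
  ]
}}

```text
time_s: 23.05
position: [0.4412, -0.3299, 0.01]
tcp_rot: [[0.588, 0.809, -0.0], [0.809, -0.588, 0.0], [0.0, -0.001, -1.0]]
force: [-0.8, 0.5, 0.7]
opening: 0.456
```

Emit:
{"api": "servo_tool", "payload": {
  "increments": [
    [1,[0,0,-15],0],
    [1,[0,0,-25],0],
    [1,[0,0,-25],0],
    [1,[0,0,-25],0],
    [1,[0,0,-20],0]
  ]
}}

```text
time_s: 23.68
position: [0.4416, -0.3302, 0.1219]
tcp_rot: [[0.588, 0.809, 0.001], [0.809, -0.588, -0.001], [-0.0, 0.002, -1.0]]
force: [-0.1, -0.7, -0.8]
opening: 0.457
```

Emit:
{"api": "servo_tool", "payload": {
  "increments": [
    [1,[0,0,0],0]
  ]
}}

```text
time_s: 23.8
position: [0.4423, -0.331, 0.1221]
tcp_rot: [[0.588, 0.809, 0.003], [0.809, -0.588, -0.004], [-0.001, 0.005, -1.0]]
force: [1.0, -1.1, -0.4]
opening: 0.458
```

```bash
python3 mv.py
python3 - <<'E'
from h import *
p,d,P,u,v=wcloud();cv2.imwrite("pics/w23.png",p)
p,d=bot.capture("side");cv2.imwrite("pics/side23.png",p)
E
```

```text
t 23.8 pos [ 442.33 -331.02  122.13] xang 54.00433375102766 tilt [ 0. -0. -1.] F [ 0.99 -1.12 -0.43] M [-0.1   0.05  0.02] op 0.4579841794183603 q [-48.4   32.63  98.05   0.    49.05 -12.41]
```

View pics/w23.png

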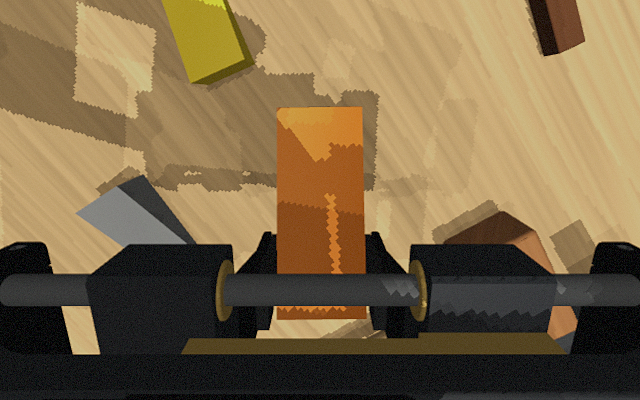

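View pics/side23.png

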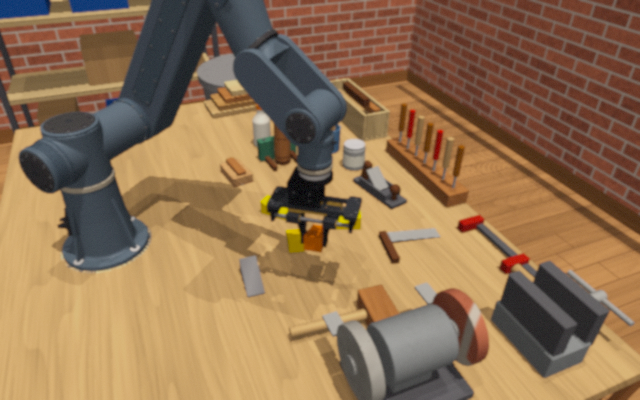

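Emit:
{"api": "servo_tool", "payload": {
  "increments": [
    [1,[0,0,0],-10.05],
    [1,[0,0,0],-10.05],
    [1,[0,0,0],-10.05],
    [1,[0,0,0],-10.05],
    [1,[0,0,0],0]
  ]
}}

```text
time_s: 24.52
position: [0.4408, -0.3295, 0.1188]
tcp_rot: [[-0.071, 0.997, -0.002], [0.997, 0.071, 0.002], [0.002, -0.001, -1.0]]
force: [-0.1, 0.3, -1.3]
opening: 0.456
```

```bash
python3 mv.py 567.5 72 122
```

```text
t 24.525 pos [ 440.8  -329.46  118.85] xang 94.07632671221317 tilt [-0.  0. -1.] F [-0.07  0.27 -1.32] M [-0.09  0.02  0.02] op 0.45604285120413823 q [-48.41  32.92  98.18   0.    49.04 -52.49]
tool shift [391.44 154.92  -2.62]
```

Emit:
{"api": "servo_tool", "payload": {
  "increments": [
    [1,[36,14.3,0],0],
    [1,[36,14.3,0],0],
    [1,[36,14.3,0],0],
    [1,[36,14.3,0],0],
    [1,[36,14.3,0],0]
  ]
}}

```text
time_s: 25.15
position: [0.4994, -0.144, 0.1194]
tcp_rot: [[-0.07, 0.998, -0.001], [0.998, 0.07, 0.001], [0.001, -0.001, -1.0]]
force: [-0.5, -0.6, -1.2]
opening: 0.458
```

Emit:
{"api": "servo_tool", "payload": {
  "increments": [
    [1,[36,14.3,0],0],
    [1,[36,14.3,0],0],
    [1,[36,14.3,0],0],
    [1,[36,14.3,0],0],
    [1,[36,14.3,0],0]
  ]
}}

```text
time_s: 25.78
position: [0.5575, 0.0408, 0.1193]
tcp_rot: [[-0.07, 0.998, -0.001], [0.998, 0.07, 0.0], [0.0, -0.001, -1.0]]
force: [0.4, -0.1, -0.6]
opening: 0.458
```

Emit:
{"api": "servo_tool", "payload": {
  "increments": [
    [1,[20,8,0],0],
    [1,[0,0,0],0]
  ]
}}

```text
time_s: 26.02
position: [0.5639, 0.0614, 0.1193]
tcp_rot: [[-0.074, 0.997, -0.001], [0.997, 0.074, 0.0], [0.0, -0.001, -1.0]]
force: [0.5, -0.8, -1.0]
opening: 0.456
```

```bash
python3 mv.py 566.6 82 11
python3 - <<'E'
from h import *
p,d,P,u,v=wcloud();cv2.imwrite("pics/w24.png",p)
O=np.array([.5526,.25,0]);X=np.array([.074,-.9973,0]);Y=np.array([.9973,.074,0])
Q=np.c_[(P-O)@X,(P-O)@Y,P[:,2]]
h=cv2.cvtColor(p,cv2.COLOR_BGR2HSV)[v,u]
k=(h[:,0]<16)&(h[:,1]>190)&(h[:,2]>60)&(Q[:,2]>.09)&(Q[:,2]<.2)&(Q[:,0]>.09);B=Q[k]
print(len(B),cv2.minAreaRect((B[:,:2]*1000).astype(np.float32)),B.min(0),B.max(0))
E
```

```text
t 26.025 pos [563.94  61.4  119.3 ] xang 94.22552537427487 tilt [-0.  0. -1.] F [ 0.5  -0.77 -1.05] M [-0.09 -0.01 -0.01] op 0.4559436343715168 q [-5.07 33.86 95.76  0.   50.43 -9.3 ]
tool shift [ 20.34   4.27 108.3 ]
14836 ((162.58738708496094, 27.231666564941406), (90.4010238647461, 100.001953125), 0.21046322584152222) [ 0.11747728 -0.02293164  0.11144538] [0.20783096 0.07728391 0.1887404 ]
```

View pics/w24.png

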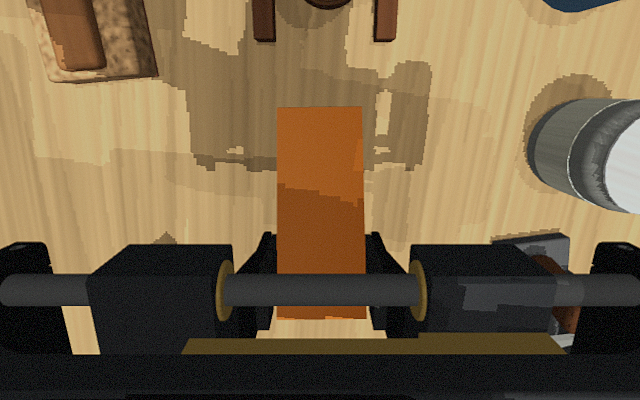

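Emit:
{"api": "servo_tool", "payload": {
  "increments": [
    [1,[10,2,25],0],
    [1,[9,2,30],0],
    [1,[0,0,30],0],
    [1,[0,0,16],0],
    [1,[0,0,0],0]
  ]
}}

```text
time_s: 26.7
position: [0.5657, 0.0784, 0.0179]
tcp_rot: [[-0.072, 0.997, -0.003], [0.997, 0.072, 0.0], [0.0, -0.003, -1.0]]
force: [-0.0, 0.2, -0.5]
opening: 0.461
```

```bash
python3 mv.py 566.6 82 10
```

```text
t 26.7 pos [565.73  78.39  17.89] xang 94.10259333537233 tilt [-0.  0. -1.] F [-0.03  0.18 -0.47] M [-0.02  0.06 -0.  ] op 0.46110146080880565 q [-3.31 43.56 97.73 -0.01 38.89 -7.41]
tool shift [3.53 1.15 7.88]
```

Emit:
{"api": "servo_tool", "payload": {
  "increments": [
    [1,[0,1,4],0],
    [1,[0,0,3.3],-0.1],
    [1,[7,0,0],0],
    [1,[8,0,0],0],
    [1,[7,0,0],0]
  ]
}}

```text
time_s: 27.32
position: [0.566, 0.1021, 0.0119]
tcp_rot: [[-0.076, 0.997, 0.0], [0.997, 0.076, 0.0], [0.0, 0.0, -1.0]]
force: [-0.3, 0.0, -0.9]
opening: 0.457
```

Emit:
{"api": "servo_tool", "payload": {
  "increments": [
    [1,[0,0,0],0]
  ]
}}

```text
time_s: 27.45
position: [0.5659, 0.1021, 0.0118]
tcp_rot: [[-0.076, 0.997, 0.0], [0.997, 0.076, -0.0], [-0.0, 0.0, -1.0]]
force: [0.5, 0.2, -0.9]
opening: 0.455
```

```bash
python3 mv.py
python3 - <<'E'
from h import *
p,d,P,u,v=wcloud();cv2.imwrite("pics/w25.png",p)
p,d=bot.capture("side");cv2.imwrite("pics/side25.png",cv2.resize(p[90:240,210:390],None,fx=4,fy=4,interpolation=cv2.INTER_CUBIC))
E
```

```text
t 27.45 pos [565.91 102.15  11.75] xang 94.38722699771549 tilt [ 0. -0. -1.] F [ 0.55  0.19 -0.9 ] M [-0.09  0.09 -0.01] op 0.45523483002009435 q [-0.9  44.28 97.35 -0.   38.36 -5.28]
```

View pics/w25.png

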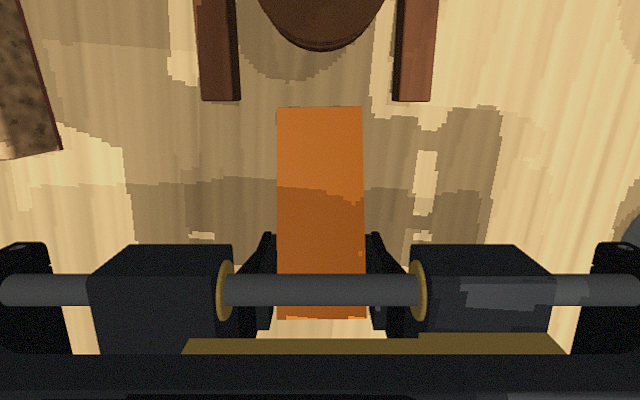

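View pics/side25.png

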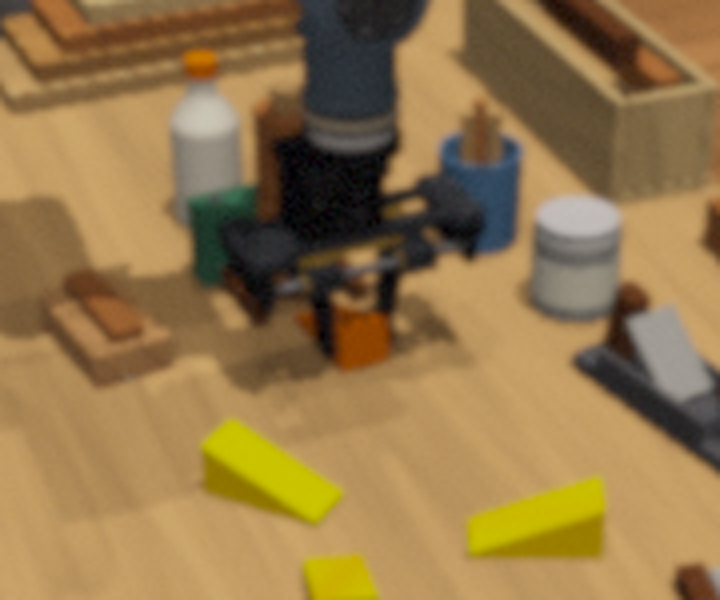

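Run:
```python
from h import *
p,d=bot.capture("scene");cv2.imwrite("pics/scene25.png",cv2.resize(p[120:240,320:470],None,fx=5,fy=5,interpolation=cv2.INTER_CUBIC))
s=bot.read_state()
# points of gripper/camera projecting
c=bot.camera_info("wrist")["mount"][:3,3]
w=s["tcp_rot"]@c+s["position"];print("cam origin",w, (w2p("scene",w)-[320,120])*5,"tcp",(w2p("scene",s["position"])-[320,120])*5,"post top",(w2p("scene",[.5545+.0,.224,.18])-[320,120])*5)
P,u,v=cloud("scene",d)
O=np.array([.5526,.25,0]);X=np.array([.074,-.9973,0]);Y=np.array([.9973,.074,0])
Q=np.c_[(P-O)@X,(P-O)@Y,P[:,2]]
for z0 in np.arange(.08,.30,.02):
    k=(abs(Q[:,1])<.12)&(Q[:,2]>z0)&(Q[:,2]<z0+.02)&(Q[:,0]>.056)&(Q[:,0]<.25)
    if k.any():print(round(z0,2),k.sum(),np.percentile(Q[k,0],[1,99])*1000)
```

```text
cam origin [0.56047825 0.17809944 0.17346006] [[398.66114228 292.09318085]] tcp [[250.02454883 461.25662673]] post top [[476.76118734 277.7647591 ]]
0.08 158 [114.16694188 188.47530735]
0.1 327 [114.04594529 188.32650677]
0.12 343 [115.73489437 186.64877545]
0.14 55 [124.38338761 172.90884808]
0.16 30 [115.94866023 187.94571197]
0.18 154 [117.10613949 187.70060294]
0.2 97 [119.18005822 185.11546218]
0.22 125 [120.82617654 185.30601811]
0.24 134 [116.18847651 183.84837971]
0.26 144 [120.19993153 184.46438433]
0.28 74 [ 99.51366334 211.31508994]
```

View pics/scene25.png

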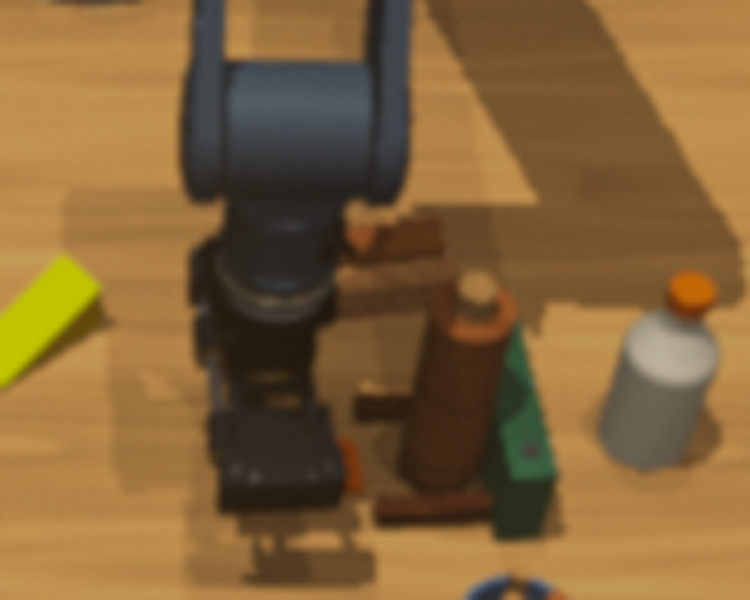

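Emit:
{"api": "servo_tool", "payload": {
  "increments": [
    [1,[2,0,1.2],0],
    [1,[6,0,0],0],
    [1,[6,0,0],0],
    [1,[5,0,0],0],
    [1,[0,0,0],0]
  ]
}}

```text
time_s: 28.22
position: [0.5645, 0.1208, 0.0105]
tcp_rot: [[-0.076, 0.997, 0.0], [0.997, 0.076, -0.0], [-0.0, 0.0, -1.0]]
force: [0.2, 0.1, -0.7]
opening: 0.459
```

```bash
python3 mv.py
python3 - <<'E'
from h import *
p,d,P,u,v=wcloud();cv2.imwrite("pics/w26.png",p)
E
```

```text
t 28.225 pos [564.54 120.76  10.47] xang 94.35522447870339 tilt [ 0. -0. -1.] F [ 0.23  0.1  -0.73] M [-0.09  0.04 -0.02] op 0.4585469271715677 q [ 0.99 44.5  97.02 -0.   38.47 -3.37]
```

View pics/w26.png

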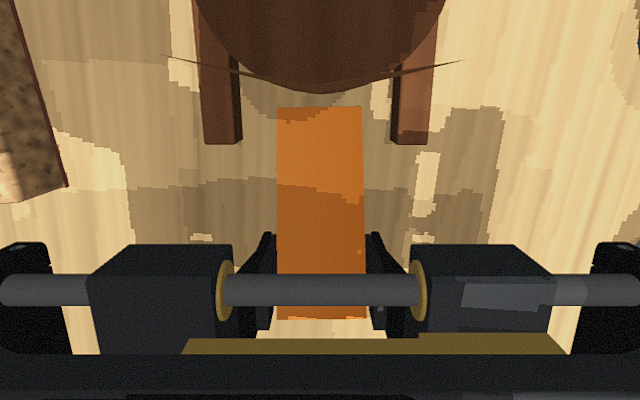

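Emit:
{"api": "servo_tool", "payload": {
  "increments": [
    [1,[1,0,0.8],0],
    [1,[1.5,0,0],0],
    [1,[1,0,0],0],
    [1,[0,0,0],0]
  ]
}}

```text
time_s: 28.78
position: [0.5648, 0.1235, 0.01]
tcp_rot: [[-0.075, 0.997, 0.001], [0.997, 0.075, -0.0], [-0.0, 0.001, -1.0]]
force: [-0.1, -2.6, 4.7]
opening: 0.46
```

Emit:
{"api": "servo_tool", "payload": {
  "increments": [
    [1,[1,0,0],0],
    [1,[1,0,0],0],
    [1,[0,0,0],0]
  ]
}}

```text
time_s: 29.15
position: [0.5647, 0.1256, 0.01]
tcp_rot: [[-0.075, 0.997, 0.001], [0.997, 0.075, -0.0], [-0.0, 0.001, -1.0]]
force: [1.0, -3.7, 5.1]
opening: 0.456
```

Emit:
{"api": "servo_tool", "payload": {
  "increments": [
    [1,[1,0,0],0],
    [1,[0,0,0],0]
  ]
}}

```text
time_s: 29.4
position: [0.5646, 0.1266, 0.01]
tcp_rot: [[-0.075, 0.997, 0.001], [0.997, 0.075, -0.0], [-0.0, 0.001, -1.0]]
force: [1.0, -2.8, 5.6]
opening: 0.456
```

Emit:
{"api": "servo_tool", "payload": {
  "increments": [
    [1,[1,0,-0.2],0],
    [1,[0,0,0],0]
  ]
}}

```text
time_s: 29.65
position: [0.5646, 0.127, 0.01]
tcp_rot: [[-0.075, 0.997, 0.001], [0.997, 0.075, -0.001], [-0.001, 0.001, -1.0]]
force: [0.7, -6.5, 4.2]
opening: 0.46
```

Emit:
{"api": "servo_tool", "payload": {
  "increments": [
    [1,[1,0,0],0],
    [1,[0,0,0],0]
  ]
}}

```text
time_s: 29.9
position: [0.5646, 0.1272, 0.01]
tcp_rot: [[-0.076, 0.997, 0.001], [0.997, 0.076, -0.002], [-0.002, 0.001, -1.0]]
force: [1.4, -8.1, 3.3]
opening: 0.458
```

Emit:
{"api": "servo_tool", "payload": {
  "increments": [
    [1,[0.7,0,0],0],
    [1,[0,0,0],0]
  ]
}}

```text
time_s: 30.15
position: [0.5646, 0.1272, 0.01]
tcp_rot: [[-0.076, 0.997, 0.001], [0.997, 0.076, -0.003], [-0.003, 0.001, -1.0]]
force: [0.6, -10.3, 4.6]
opening: 0.459
```

Emit:
{"api": "servo_tool", "payload": {
  "increments": [
    [1,[-1,0,0],0],
    [0.9,[0,0,0],0],
    [0.3,[0,0,0],0],
    [0,[0,0,0],0],
    [0,[0,0,0],0]
  ]
}}

```text
time_s: 30.78
position: [0.5635, 0.1289, 0.0094]
tcp_rot: [[-0.075, 0.997, -0.001], [0.997, 0.075, 0.0], [0.0, -0.001, -1.0]]
force: [0.4, 0.0, 0.3]
opening: 0.715
```

Emit:
{"api": "servo_tool", "payload": {
  "increments": [
    [0,[0,0,0],0],
    [0,[0,0,0],0],
    [0,[0,0,-15],0],
    [0,[0,0,-30],0],
    [0,[0,0,-30],0]
  ]
}}

```text
time_s: 31.4
position: [0.5641, 0.1284, 0.0864]
tcp_rot: [[-0.075, 0.997, 0.0], [0.997, 0.075, 0.0], [0.0, 0.0, -1.0]]
force: [0.0, 0.9, 0.2]
opening: 0.997
```

Emit:
{"api": "servo_tool", "payload": {
  "increments": [
    [0,[-10,0,-30],0],
    [0,[-10,0,-30],0],
    [0,[0,0,-30],0],
    [0,[0,0,0],0]
  ]
}}

```text
time_s: 31.9
position: [0.5675, 0.1083, 0.1783]
tcp_rot: [[-0.075, 0.997, 0.007], [0.997, 0.075, 0.0], [-0.001, 0.007, -1.0]]
force: [1.0, -1.0, 0.1]
opening: 0.995
```

```bash
python3 mv.py; python3 wedge.py .562 .153 w27; python3 stand.py .158 27
```

```text
t 31.9 pos [567.47 108.32 178.28] xang 94.2870210231885 tilt [ 0.01  0.   -1.  ] F [ 1.04 -0.95  0.12] M [-0.07  0.02  0.04] op 0.9952455264500073 q [-0.27 29.58 91.89  0.   58.12 -4.56]
N 3368 rect ((558.8580322265625, 174.56605529785156), (98.05442810058594, 132.0433807373047), 4.362843990325928)
top rect 0.9720902612826603 ((562.7603759765625, 153.3907012939453), (39.261627197265625, 89.15440368652344), 4.562923908233643)
slope 0.4003968887707733 thick dir -84.98158594200824
axis -85.4371 centre [562.7604 153.3907] tip [559.1805 198.2481] grip70 [564.7492 128.4699] gripz [np.float64(3.5610490961045653), np.float64(21.5783388902246), np.float64(39.595628684344646)]
scene 510 [ 0.028   0.0045 -0.0034 -0.0081] 0.9156862745098039
side 558 [0.0232 0.0001 0.0099 0.0015] 0.8870967741935484
```

View pics/w27.png

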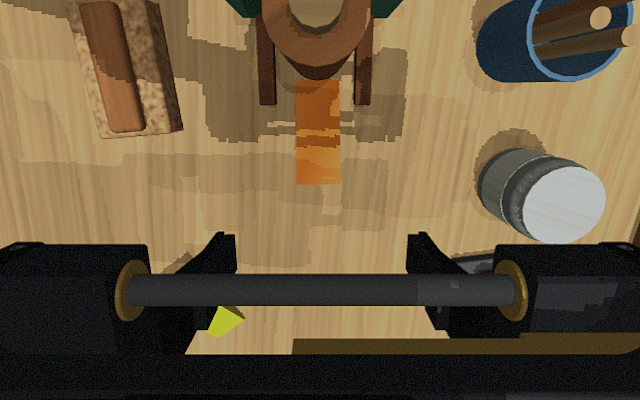

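View pics/side27.png

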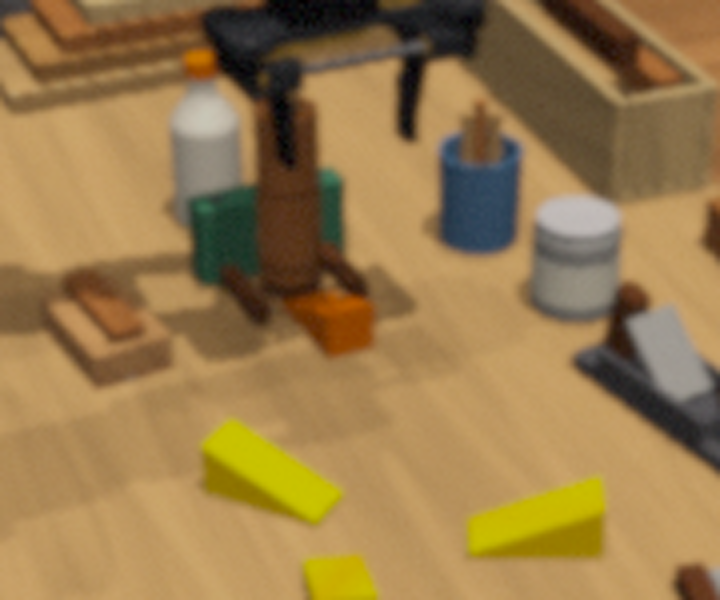

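Emit:
{"api": "servo_tool", "payload": {
  "increments": [
    [0,[-40,0,-25],0],
    [0,[-40,0,-25],0],
    [0,[-40,0,-25],0],
    [0,[0,0,0],0],
    [0,[0,0,0],0]
  ]
}}

```text
time_s: 32.67
position: [0.5733, -0.0105, 0.2482]
tcp_rot: [[-0.075, 0.997, -0.004], [0.997, 0.075, 0.001], [0.002, -0.003, -1.0]]
force: [-0.2, 0.4, -0.3]
opening: 1.003
```

```bash
python3 stand.py .158 28
python3 - <<'E'
from h import *
for n in("scene",):
    p,d=bot.capture(n);cv2.imwrite("pics/sceneE.png",p)
    a=cv2.imread("pics/scene1.png")
    o={}
E
```

```text
scene 505 [ 0.0282  0.0043 -0.0049 -0.0052] 0.9188118811881189
side 613 [ 0.0237 -0.      0.0017  0.0013] 0.8792822185970636
```

View pics/sceneE.png

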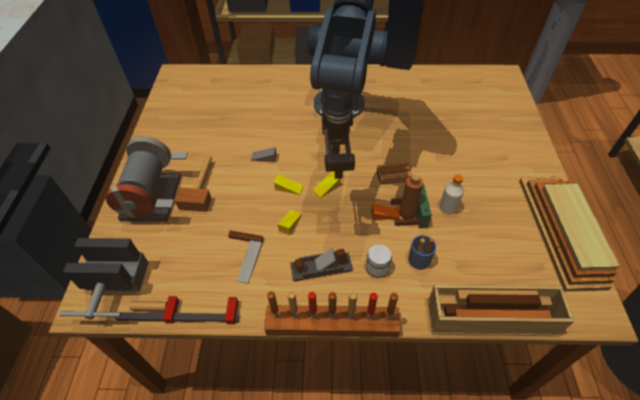

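Post stands at pixel (411,200) against the green stop, the orange wedge at (386,212) meets its foot, and the bystanders are where they were.

```bash
python3 -c "
from rig import bot
print(bot.hand_in())"
```

```text
the job is handed in; nothing more can be done
None
```

The post is standing on its foot against the green stop, and the orange wedge is pushed in flat against it. I handed the job in at about 33 s of the 69 s allowed. No verdict was reported.

**How it went:** I gripped the post near its head, slid it along the bench into the shoe until it met the stop, tipped it up there and let go. Then I picked up the orange wedge, set it down in front of the shoe and pushed it in thin end first. It stopped against the foot at about 10 N.

**Last checks:**
- **Post:** the scene and side cameras both show it upright to within about half a degree. They put its axis at 28 mm and 24 mm from the stop face, against 26 mm for full contact. That gap is roughly the cameras' calibration error.
- **Wedge:** its tip measured 52.1 mm from the stop, against 52 mm for touching the post. It lay flat and within about half a degree of straight.
- **Bystanders:** by eye in the final picture, all were where they started.

**What did not go cleanly:**
- At about 38° of tilt the post stuck in the grip, and I estimate its foot rose about 10 mm off the bench. I lowered it straight back down, and after that the foot stayed within about 3 mm of the bench.
- The post also slid about 6 mm through the grip during the tipping.

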